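# Empty the tilting tumbler and cap it again

### The arm

A 7-joint arm with a two-finger parallel gripper is mounted at the origin on the work surface. World frame = base frame: x ahead of the robot, y to its left, z up, the work surface at z = 0. Lengths are in m, angles in rad, forces in N, time in s.
With the tool pointing down it reaches from about 0.4 to 0.875 m from the base axis. Payload 19.3 kg.
Tool frame: the origin (TCP) lies at the very end of the fingers, on their centre line; the grasp point (between the pads) lies 19 mm behind it; z points along the fingers, y is the direction in which the jaws open and shut (so a half turn about z gives the same grasp; the last joint's range is limited). The gripper opens to 85 mm and grips with 20 to 120 N. Pads are 22 mm wide; open, the fingers measure 114 mm over their backs; the gripper's body (76 mm by 85 mm) begins 54 mm behind the grasp point. The pads swing forward as they close: fully open they stand 13 mm farther back than shut.
Start: joints at [-1.303, 0.521, -0.036, 1.599, 0.021, 1.021, -0.113], TCP at [0.207, 0.59, 0.231] pointing down, gripper open.
Joint ranges: [-2.91, 2.91], [-0.3, 2.13], [-1.5, 1.42], [0.17, 2.43], [-1.26, 4.41], [0.16, 1.93], [-2.52, 2.52]. Speed limits (rad/s): [1.89, 1.89, 2.39, 2.39, 3.01, 3.01, 3.01].

### API

Orientations are given as [roll, pitch, yaw] about the fixed x, y, z axes, in that order (R = Rz(yaw) Ry(pitch) Rx(roll)).
In Python, from workcell import bot, grab_frame, calibration, workorder gives the robot as it stands.
- The arm moves only by the tool move_arm, never from a script. Its arguments are lists of equal length, an entry for each row: "jaw": the closure in counts, from 0 (fully open) to 255 (shut); "dp": the shift along the tool's x, y, z in units of 800 mm (1.0 is 800 mm), a list of three; "rotation": the turn, a rotation vector about the tool's x, y, z in units of pi rad (1.0 is pi rad), a list of three. In form: {"jaw": [jaw, ...], "dp": [[dx, dy, dz], ...], "rotation": [[rx, ry, rz], ...]}. A call has 1 to 10 rows; each row shifts and turns the commanded pose from where the row before left it, along the tool's axes as they then stand; what a row does not reach is not made up. A row lasts 1/8 s, in which the tool goes at most 62.5 mm and 10.7 degrees, less where a joint would pass 70% of its speed; a pose out of reach is approached as far as the arm can. A call with a number of a shift or a turn outside -1 to 1 is refused whole. A call with a gripper value outside its range is refused whole. The fingers move at their own pace and stop on an object; "squeeze" is the grip in N (left out, the last holds). Time passes only in rows, so rows that do not move let the fingers close. It gives the time, the measured TCP pose, the force and the opening at its end, in the units of the state.
- bot.observe(): the state, without advancing time (a new reading comes with each control period).
- grab_frame(name): name is "side" or "top" or "wrist"; returns the picture (480x640x3 uint8, blue, green, red); there is no depth.
- calibration(name): a dict with "camera_matrix" (3x3 intrinsics, pixels), "T" (4x4, takes a point from camera to world coordinates). Camera axes: x right, y down, z forward; pixel columns grow to the right and rows downward; lengths in m; the calibration is good to about 2 mm. A picture is of the moment at which its call begins: read the wrist's pose just before it. calibration takes no time and is no camera call; for the wrist camera it gives the pose at the moment of the call.
- workorder.job_done(): hands the job in, once; it reports no verdict.
The state is a dict: "clock": time; "qpos": joint angles; "qd": joint speeds; "joint_efforts": joint torques, N m; "position": TCP position; "tool_rot": TCP orientation; "force": force on the tool from outside, world axes, zero at the start; "moment": the same for the moment, N m; "grip_width": finger opening in m.
Only numpy, scipy, OpenCV 4.12 (cv2) and the standard library are available. Lean on these libraries where they do the work, as an engineer would, in place of code of your own. Each camera call takes 0.05 s, during which the arm holds its last target. There are 200 camera calls.

### The job

The small tilting tumbler on the bench holds three steel guide pillars that are ready. Unscrew its winged cap and stand it, skirt down, on the round cork mat; then swing the barrel over (it has a side handle) so that all three pillars slide into the tray, swing it back mouth-up and screw the cap down again until it is tight. Leave the other things on the bench where they are.

Things in the scene. Friction and masses are not known exactly. Their poses are not given: they have to be found in the camera images.
- mouth (a point): Centre of the rim of the threaded neck of the steel tumbler barrel, 100 mm from the axle. z: the barrel's axis, out of the mouth; y: the tilting axle. Bore 54 mm, 152 mm deep; neck 65 mm, 78 mm over the thread; drum 90 mm in diameter. It starts leaning 0.60 rad from vertical towards tray and robot (0.45 at the steepest), so the tool must lean as much to work the cap.
- thread (a point): Point on the barrel's axis, 20 mm below the rim, mid-thread; axes as the mouth. Right-hand, coarse: one turn lifts the cap 26 mm, axial play 3.5 mm. The cap comes free after 2.4 rad anticlockwise seen from above it. It goes on at any angle: set it on the rim and turn clockwise; it catches within half a turn, then draws down to a hard stop. Greased; stays where left.
- axle (a point): Centre of the barrel on its tilting axle, 150 mm above the bench, between two upright grey plates (outsides 130 mm apart, tops 177 mm high). Axes as the mouth.
- barrel (a joint): Tilt of the barrel, rad: its lean from vertical towards the tray is 0.60 + this. Starts at 0; range -0.15 to 1.65 (mouth down over the tray). Stiff axle: it stays where left; about 9 N at the handle moves it. The pillars have slid out by 1.6.
- handle (a point): Middle of the black round handle bar, 16 mm in diameter, 80 mm long, parallel to the axle, 130 mm to its -y side, on a crank arm 110 mm from the axle. Axes as the mouth. At the start 31 degrees behind vertical (away from the robot); tipping swings it over the top towards the robot. Pinch it from above all the way: the bar turns in the fingers. The arm is 45 mm towards the barrel.
- wing (a point): In the cap's black wing grip, a bar 60 mm long (x), 18 mm thick (y), standing 36 mm above the cap's flat top; the point is on the cap's axis (z, outwards), 14 mm below the wing's top, 22 mm above the flat top, 58 mm above the skirt's lower rim. Screwed home it is 30 mm beyond the mouth's rim, 130 mm from the axle.
- cap: Dark steel screw cap with wing, 96 mm in diameter, 72 mm high in all, about 0.25 kg; origin at the centre of the skirt's lower rim, axes as the wing. Screwed tight, the wing lies square to the axle, along the mouth's x axis (either way round). A 48 mm plug with tapered end inside the skirt enters the bore 13 mm deep and centres the cap; its end is 15 mm above the skirt's lower rim.
- cork: Round cork mat, 130 mm in diameter, 4 mm thick, fixed on the bench at the left or the right; origin at the centre of its underside.
- tray: Grey open tray in front of the tumbler, 190 mm (x) by 160 mm (y), walls 35 mm high and 4 mm thick, fixed; origin at the centre of its underside.
- pillar0_mid (a point): Steel guide pillar, 75 mm long, shaft 14 mm, head 17 mm in diameter, about 0.09 kg, inside the barrel at the start. The point is its middle; z along it.
- pillar1_mid (a point): Steel guide pillar, 75 mm long, shaft 14 mm, head 17 mm in diameter, about 0.09 kg, inside the barrel at the start. The point is its middle; z along it.
- pillar2_mid (a point): Steel guide pillar, 75 mm long, shaft 14 mm, head 17 mm in diameter, about 0.09 kg, inside the barrel at the start. The point is its middle; z along it.
- mould: Bystander: clear acrylic training mould, 120 x 90 mm, 86 mm high, loose; on the other side from the cork mat. Origin under its centre.
- pencil: Bystander: black pencil, 170 mm, lying loose on the bench.
- spanner: Bystander: steel spanner lying loose on the bench.
- driver: Bystander: screwdriver lying loose on the bench.
- oil: Bystander: white oil bottle, 150 mm high, standing loose behind the tumbler.
- cup: Bystander: white mug, 85 mm high, standing loose behind the tumbler.
Mind the look-alikes: they are no part of the job. Leave any blue or purple look-alike of the cap alone. What is shaped like the tray but green is not meant.

How it is judged:
By the outcome, as a careful person would: the job done as asked, in the order asked, and still so for the second after the job is handed in, with the robot touching nothing.
It also fails if it takes over 72 s, if anything falls off the work surface, if the arm or the gripper's body presses on something with over 40 N, if the wrist force passes 120 N, or if a joint passes its speed limit or range.

## Working session

There is one attempt and no reset: what is moved stays moved. The work goes in short steps, Python scripts to look and compute and a tool call to move; the robot and the scene stay as the last step left them, time stands still between calls to the robot, and variables do not carry over. Pictures are saved under pics/ and viewed, about 8 in all and at most 12, crops included, and the job is handed in when it is done.

Besides the shell and the picture viewer there is one more tool, called after "Call:" by a JSON object that holds its "name" and its "arguments", one argument or row to a line. move_arm: Moves the arm, as the interface text tells. Shifts and turns lie within -1 to 1; 1 stands for 800 mm of shift or pi rad of turn. Its arguments: {"type":"object","properties":{"jaw":{"type":"array","items":{"type":"number"}},"dp":{"type":"array","items":{"type":"array","items":{"type":"number","minimum":-1,"maximum":1}}},"rotation":{"type":"array","items":{"type":"array","items":{"type":"number","minimum":-1,"maximum":1}}},"squeeze":{"type":"number"}},"required":["jaw","dp","rotation"]}

```bash
mkdir -p pics; ls; python3 - <<'E'
from workcell import bot, grab_frame, calibration, workorder
import cv2,numpy as np
np.set_printoptions(precision=4,suppress=True)
for n in("side","top"):
    cv2.imwrite(f"pics/{n}0.png",grab_frame(n)); c=calibration(n); print(n,c["camera_matrix"],c["T"])
print(bot.observe())
E
```

```text
pics
side [[525.111    0.     316.9277]
 [  0.     525.111  229.6594]
 [  0.       0.       1.    ]] [[ 0.9768 -0.1254  0.1736  0.3053]
 [-0.2127 -0.4742  0.8543 -0.9398]
 [-0.0248 -0.8714 -0.4899  0.7263]
 [ 0.      0.      0.      1.    ]]
top [[551.0954   0.     313.6383]
 [  0.     551.0954 241.2147]
 [  0.       0.       1.    ]] [[-0.0125 -0.9833  0.1814  0.295 ]
 [-0.9996  0.0171  0.0235 -0.0001]
 [-0.0262 -0.181  -0.9831  1.2803]
 [ 0.      0.      0.      1.    ]]
{'clock': 0.1, 'qpos': array([-1.3032,  0.522 , -0.0363,  1.5999,  0.0212,  1.0211, -0.1128]), 'qd': array([ 0.0007, -0.0015,  0.0006, -0.0007, -0.0009, -0.0003,  0.0007]), 'joint_efforts': array([  0.0042, -92.8477,   1.9845, -37.0532,   0.0182,   0.0055,
         0.0001]), 'position': array([0.2071, 0.5894, 0.2308]), 'tool_rot': array([-3.1406,  0.0001,  2.8038]), 'force': array([ 0.0971, -0.9637, -0.4684]), 'moment': array([-0.0081, -0.0259, -0.0371]), 'grip_width': 0.08544621941037622}
```

View pics/side0.png

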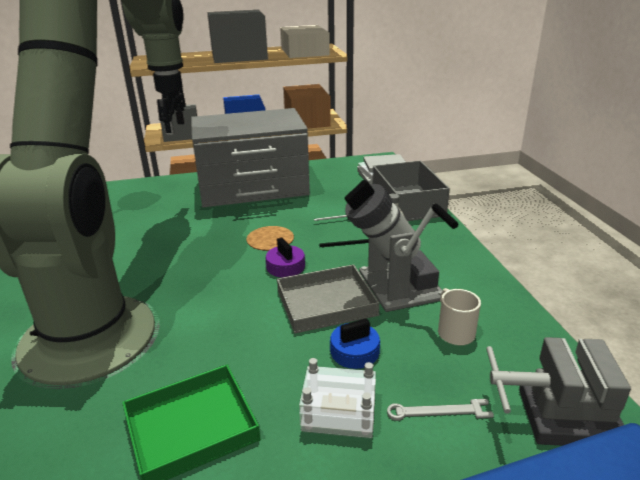

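View pics/top0.png

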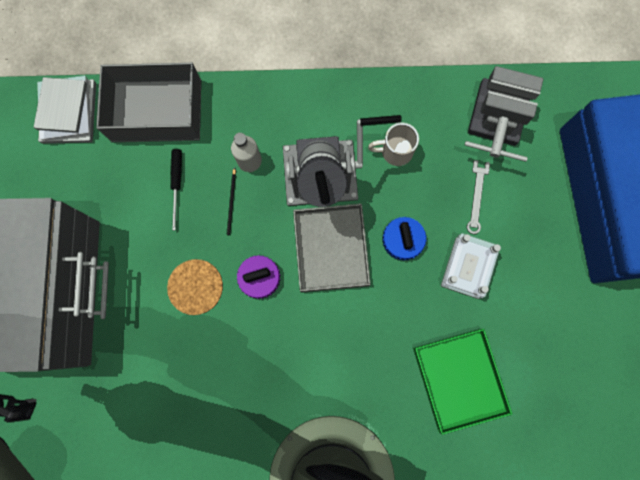

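```bash
cat > h.py <<'E'
import cv2,numpy as np
from workcell import bot, grab_frame, calibration, workorder
from scipy.spatial.transform import Rotation as R
np.set_printoptions(precision=4,suppress=True)
def ray(n,p,c=None):
    c=c or calibration(n); K,T=c["camera_matrix"],c["T"]
    d=T[:3,:3]@np.linalg.solve(K,[p[0],p[1],1.]); return T[:3,3],d/np.linalg.norm(d)
def plane(n,p,z):
    o,d=ray(n,p); return o+d*(z-o[2])/d[2]
def tri(p,q):
    a,u=ray("top",p); b,v=ray("side",q)
    s=np.linalg.lstsq(np.c_[u,-v],b-a,rcond=None)[0]; A,B=a+u*s[0],b+v*s[1]
    return (A+B)/2,np.linalg.norm(A-B)
def proj(n,X,c=None):
    c=c or calibration(n); p=c["camera_matrix"]@(c["T"][:3,:3].T@(np.asarray(X)-c["T"][:3,3])); return p[:2]/p[2]
E
python3 - <<'E'
from h import *
t=cv2.imread("pics/top0.png"); s=cv2.imread("pics/side0.png")
a=cv2.resize(t[95:215,265:425],(800,600),interpolation=2)[:, :]
b=cv2.resize(s[160:320,330:470],None,fx=4,fy=4)[:, :]
cv2.imwrite("pics/c1.png",np.hstack([cv2.resize(t[100:220,272:412],None,fx=2.85,fy=2.85,interpolation=2)[:342],cv2.resize(s[170:312,330:470],None,fx=2.85,fy=2.85,interpolation=2)[:342]]))
hsv=cv2.cvtColor(t,cv2.COLOR_BGR2HSV)
m=cv2.inRange(hsv,(8,80,80),(22,255,255)); c=max(cv2.findContours(m,0,2)[0],key=cv2.contourArea)
(e,ax,_)=cv2.fitEllipse(c); print("cork",e,ax,plane("top",e,.004))
for p in[(295,209),(362,206),(370,287),(302,292)]: print("tray corner",plane("top",p,.035))
E
```

```text
cork (194.55140686035156, 286.7957763671875) (52.76613235473633, 55.10367202758789) [0.4271 0.3097 0.004 ]
tray corner [0.6017 0.0721 0.035 ]
tray corner [ 0.6059 -0.0836  0.035 ]
tray corner [ 0.4174 -0.0963  0.035 ]
tray corner [0.4084 0.0574 0.035 ]
```

View pics/c1.png

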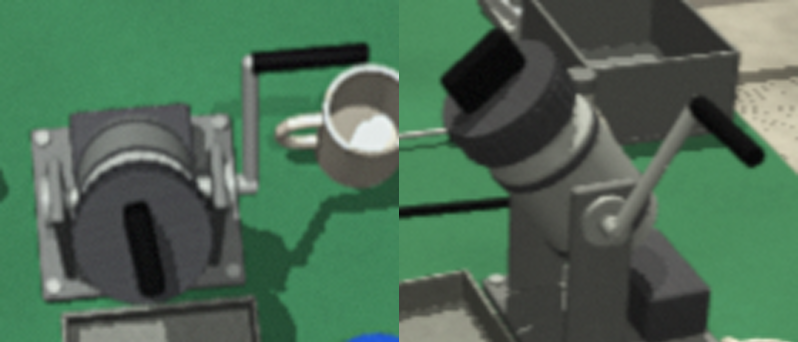

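```bash
python3 - <<'E'
from h import *
f=lambda x,y:(272+x/2.85,100+y/2.85)
g=lambda x,y:(330+x/2.85,170+y/2.85)
t=cv2.imread("pics/top0.png"); s=cv2.imread("pics/side0.png")
def blobs(im,x0,y0,x1,y1):
    m=(im[y0:y1,x0:x1].max(2)<34).astype(np.uint8)
    n,l,st,c=cv2.connectedComponentsWithStats(m)
    for i in range(1,n):
        if st[i,4]>60:
            r=cv2.minAreaRect(np.argwhere(l==i)[:,::-1].astype(np.float32)); print(st[i,4],c[i]+[x0,y0],np.array(r[0])+[x0,y0],r[1],r[2])
blobs(t,272,95,412,220);print();blobs(s,330,165,470,312)
hi,e1=tri(f(253,63),g(299,106)); ho,e2=tri(f(366,52),g(357,155))
print("handle",hi,ho,e1,e2,np.linalg.norm(hi-ho),(hi+ho)/2)
d=ho-hi; print("yaw",np.arctan2(d[0],-d[1]))
for p in[(40,138),(221,121),(233,270),(53,285)]: print("bolt",plane("top",f(*p),.01))
for p in[(135,207),(152,290)]: print(f(*p))
E
```

```text
243 [380.3992 120.0617] [380.4598 120.0845] (6.228964805603027, 39.492919921875) 84.47245788574219
302 [322.4437 187.0927] [322.4176 187.1294] (32.97343063354492, 9.436476707458496) 77.47119140625

458 [359.4258 194.8275] [359.5 195. ] (16.263456344604492, 28.991374969482422) 45.0
212 [443.9717 215.4198] [444.1615 215.8284] (31.184097290039062, 7.239165306091309) 43.2642936706543
85 [348.7294 242.4824] [348.9483 242.4573] (2.133204460144043, 38.20806884765625) 84.5596694946289
83 [413.5422 277.8434] [414. 278.] (6.0, 18.0) 0.0
handle [ 0.7241 -0.0718  0.2455] [ 0.7302 -0.1504  0.2469] 0.0009402607040302213 3.597618825250743e-05 0.07882791722464037 [ 0.7272 -0.1111  0.2462]
yaw 0.07768427300472214
bolt [0.7591 0.0943 0.01  ]
bolt [ 0.7709 -0.0597  0.01  ]
bolt [ 0.64   -0.0665  0.01  ]
bolt [0.63   0.0839 0.01  ]
(319.36842105263156, 172.63157894736844)
(325.3333333333333, 201.75438596491227)
```

```bash
python3 - <<'E'
from h import *
w,e=tri((322.43,187.1),(359.45,194.9)); print("wing",w,e)
h,e=tri((380.43,120.07),(444.07,215.6)); print("handle",h,e)
yaw=.075; X=np.array([np.cos(yaw),np.sin(yaw),0]);Y=np.array([-np.sin(yaw),np.cos(yaw),0])
print("axle from wing",w+.126*np.sin(.6)*X,"from handle",h+.13*Y-.0567*X)
print("axle bosses?")
for p in[(322.43,187.1)]:
    print(plane("top",p,.254))
print("wing dir top", plane("top",(319.37,172.63),.27)-plane("top",(325.33,201.75),.24))
# pixels expected
A=np.array([.661,.0125,.15])
for L in(.6,):
  Z=-np.sin(L)*X+np.array([0,0,np.cos(L)])
  for n in("top","side"):
    print(n,proj(n,A+.126*Z),proj(n,A-.13*Y+.0567*X+[0,0,.0943]))
E
```

```text
wing [0.59   0.0062 0.2534] 0.0006288646944642897
handle [ 0.7267 -0.1106  0.2461] 0.0018951344886577095
axle from wing [0.6609 0.0115 0.2534] from handle [0.6604 0.0147 0.2461]
axle bosses?
[0.5901 0.0061 0.254 ]
wing dir top [0.0497 0.0104 0.03  ]
top [321.9021 187.1513] [381.3611 120.6093]
side [359.5038 194.4074] [445.223  216.7421]
```

```bash
cat >> h.py <<'E'
A=np.array([.6607,.0122,.15]); YAW=.075
X=np.array([np.cos(YAW),np.sin(YAW),0]);Y=np.array([-np.sin(YAW),np.cos(YAW),0]);U=np.array([0,0,1.])
def Zm(l): return -np.sin(l)*X+np.cos(l)*U
def tool(l,turn=0):
    "tool along -Zm, y=-Y, x=mouth x, then turned anticlockwise (from above) by turn"
    z=-Zm(l); y=-Y; M=np.c_[np.cross(y,z),y,z]; return R.from_matrix(M)*R.from_rotvec([0,0,-turn])
def cur():
    o=bot.observe(); return o["position"],R.from_euler("xyz",o["tool_rot"])
def plan(segs,dec=3,start=None):
    "segs: (pos,R,nrows or None)"
    p,r=start or cur(); out=[]
    for P,Q,n in segs:
        P=p if P is None else np.asarray(P,float); Q=r if Q is None else Q
        v=(r.inv()*Q).as_rotvec(); a=np.linalg.norm(v)
        n=n or int(np.ceil(max(np.linalg.norm(P-p)/.05,a/.17,1)))
        for i in range(n):
            ri=r*R.from_rotvec(v*i/n)
            out.append((np.round(ri.inv().apply(P-p)/n/.8,dec).tolist(),np.round(v/n/np.pi,dec).tolist()))
        p,r=P,Q
    for i in range(0,len(out),10):
        c=out[i:i+10]; print('dp',str([x[0] for x in c]).replace(" ",""),'\nrot',str([x[1] for x in c]).replace(" ",""),len(c))
def st():
    o=bot.observe(); print(round(o["clock"],2),"q",o["qpos"],"p",o["position"],"rpy",o["tool_rot"],"F",o["force"],"M",o["moment"],"w",round(o["grip_width"],4))
E
python3 - <<'E'
from h import *
p,r=cur()
# world yaw -: about tool z +; do turn in two steps to fix direction
Q1=r*R.from_rotvec([0,0,1.4])
plan([(p+[0,0,.1],None,2),([.42,.3,.4],Q1,None),(A+.22*Zm(.6),tool(.6),None)])
E
```

```text
dp [[-0.0,-0.0,-0.062],[-0.0,-0.0,-0.062],[-0.041,-0.028,-0.01],[-0.045,-0.021,-0.01],[-0.048,-0.014,-0.01],[-0.049,-0.007,-0.01],[-0.05,0.001,-0.01],[-0.049,0.009,-0.01],[-0.047,0.016,-0.01],[-0.044,0.023,-0.01]] 
rot [[0.0,0.0,0.0],[0.0,0.0,0.0],[0.0,0.0,0.05],[0.0,0.0,0.05],[0.0,0.0,0.05],[0.0,0.0,0.05],[0.0,0.0,0.05],[0.0,0.0,0.05],[0.0,0.0,0.05],[0.0,0.0,0.05]] 10
dp [[-0.04,0.03,-0.01],[-0.038,0.023,0.01],[-0.035,0.028,0.009],[-0.031,0.032,0.008],[-0.027,0.036,0.008],[-0.022,0.039,0.008],[-0.017,0.041,0.009],[-0.011,0.043,0.01],[-0.005,0.044,0.011],[0.0,0.043,0.013]] 
rot [[0.0,0.0,0.05],[-0.014,0.018,0.045],[-0.014,0.018,0.045],[-0.014,0.018,0.045],[-0.014,0.018,0.045],[-0.014,0.018,0.045],[-0.014,0.018,0.045],[-0.014,0.018,0.045],[-0.014,0.018,0.045],[-0.014,0.018,0.045]] 10
```

What could be mistaken for the targets, by top-view pixel:
- **Caps:** the steel cap on the tumbler is at (322,185) and is my choice. The blue one at (405,238) and the purple one at (258,277) are look-alikes. The crop confirms the steel cap, dark and seated on the barrel.
- **Trays:** the grey tray at (333,248) is the right one. The green one at (462,380) and the dark bin at (150,102) are not.
- **Cork mat:** it is at (195,287).

Call:
{"name": "move_arm", "arguments": {
  "jaw": [0,0,0,0,0,0,0,0,0,0],
  "dp": [
    [0,0,-0.062],
    [0,0,-0.062],
    [-0.041,-0.028,-0.01],
    [-0.045,-0.021,-0.01],
    [-0.048,-0.014,-0.01],
    [-0.049,-0.007,-0.01],
    [-0.05,0.001,-0.01],
    [-0.049,0.009,-0.01],
    [-0.047,0.016,-0.01],
    [-0.044,0.023,-0.01]
  ],
  "rotation": [
    [0,0,0],
    [0,0,0],
    [0,0,0.05],
    [0,0,0.05],
    [0,0,0.05],
    [0,0,0.05],
    [0,0,0.05],
    [0,0,0.05],
    [0,0,0.05],
    [0,0,0.05]
  ]
}}

```text
clock: 1.35
position: [0.3944, 0.3306, 0.3946]
tool_rot: [-3.141, 0.0, 1.542]
force: [-0.5, -0.2, 0.3]
grip_width: 0.0852
```

Call:
{"name": "move_arm", "arguments": {
  "jaw": [0,0,0,0,0,0,0,0,0,0],
  "dp": [
    [-0.04,0.03,-0.01],
    [-0.038,0.023,0.01],
    [-0.035,0.028,0.009],
    [-0.031,0.032,0.008],
    [-0.027,0.036,0.008],
    [-0.022,0.039,0.008],
    [-0.017,0.041,0.009],
    [-0.011,0.043,0.01],
    [-0.005,0.044,0.011],
    [0,0.043,0.013]
  ],
  "rotation": [
    [0,0,0.05],
    [-0.014,0.018,0.045],
    [-0.014,0.018,0.045],
    [-0.014,0.018,0.045],
    [-0.014,0.018,0.045],
    [-0.014,0.018,0.045],
    [-0.014,0.018,0.045],
    [-0.014,0.018,0.045],
    [-0.014,0.018,0.045],
    [-0.014,0.018,0.045]
  ]
}}

```text
clock: 2.6
position: [0.5317, -0.0006, 0.3336]
tool_rot: [3.141, -0.603, 0.07]
force: [1.7, -0.2, 0.6]
grip_width: 0.0855
```

```bash
python3 - <<'E'
from h import *
st(); plan([(A+.22*Zm(.6),tool(.6),None),(A+.114*Zm(.6),tool(.6),4)],4)
E
```

```text
2.6 q [-0.7565 -0.0294  0.622   2.2179  0.1487  0.3492 -1.7539] p [ 0.5317 -0.0006  0.3336] rpy [ 3.1414 -0.6025  0.0705] F [ 1.7352 -0.1868  0.5762] M [-0.0157  0.5554 -0.0391] w 0.0855
dp [[0.0041,-0.0039,0.0058],[0.0,0.0,0.0331],[0.0,0.0,0.0331],[0.0,0.0,0.0331],[0.0,0.0,0.0331]] 
rot [[0.0009,-0.0008,-0.0012],[0.0,0.0,0.0],[0.0,0.0,0.0],[0.0,0.0,0.0],[0.0,0.0,0.0]] 5
```

Call:
{"name": "move_arm", "arguments": {
  "jaw": [0,0,0],
  "dp": [
    [0.004,-0.004,0.006],
    [0,0,0.03],
    [0,0,0]
  ],
  "rotation": [
    [0.001,-0.001,-0.001],
    [0,0,0],
    [0,0,0]
  ]
}}

```text
clock: 2.98
position: [0.5499, 0.005, 0.3104]
tool_rot: [3.138, -0.595, 0.08]
force: [0.4, -0.8, -0.2]
grip_width: 0.0854
```

```bash
python3 - <<'E'
from h import *
st(); c=calibration("wrist"); im=grab_frame("wrist")
for d,col in((.144,(0,0,255)),(.108,(0,255,0))):
  Q=[proj("wrist",A+d*Zm(.6)+s*.03*(np.cross(Y,Zm(.6)))+t*.009*Y,c) for s,t in((1,1),(1,-1),(-1,-1),(-1,1))]
  cv2.polylines(im,[np.round(Q).astype(int)],True,col,1)
cv2.imwrite("pics/w1.png",im)
plan([(A+.114*Zm(.6),tool(.6),None)],4)
E
```

```text
2.98 q [-0.7437  0.065   0.6465  2.2114 -0.0687  0.2842 -1.5415] p [0.5499 0.005  0.3104] rpy [ 3.1384 -0.5948  0.0805] F [ 0.3925 -0.8085 -0.1543] M [-0.1375  0.5644  0.0121] w 0.0854
dp [[0.0007,0.0007,0.0511],[0.0006,0.0007,0.0511]] 
rot [[-0.0,0.0007,0.0007],[-0.0,0.0007,0.0007]] 2
```

View pics/w1.png

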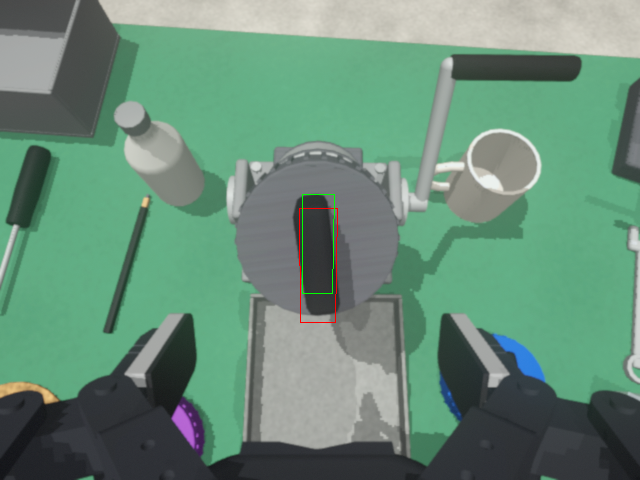

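Call:
{"name": "move_arm", "arguments": {
  "jaw": [0,0,0,160,255,255,255,255],
  "dp": [
    [0.005,0.001,0.035],
    [0,0,0.035],
    [0,0,0.032],
    [0,0,0],
    [0,0,0],
    [0,0,0],
    [0,0,0],
    [0,0,0]
  ],
  "rotation": [
    [0,0.001,-0.031],
    [0,0,0],
    [0,0,0],
    [0,0,0],
    [0,0,0],
    [0,0,0],
    [0,0,0],
    [0,0,0]
  ],
  "squeeze": 60
}}

```text
clock: 4.03
position: [0.5913, 0.0095, 0.2579]
tool_rot: [3.088, -0.597, 0.182]
force: [-6.7, -1.3, 10.8]
grip_width: 0.0167
```

```bash
python3 - <<'E'
from h import *
st(); p,r=cur(); v=p-A; z=-r.as_matrix()[:,2]
print("ax",v@Zm(.6),"x",v@np.cross(Y,Zm(.6)),"y",v@Y,"lean",np.arccos(z[2]), "turn",-(tool(.6).inv()*r).as_rotvec())
E
```

```text
4.03 q [-0.5399  0.2436  0.4859  2.1893 -0.6688  0.1689 -0.8773] p [0.5913 0.0095 0.2579] rpy [ 3.0877 -0.5972  0.1819] F [-6.7424 -1.2533 10.8429] M [-0.0636  0.5857 -0.0265] w 0.0167
ax 0.12827747899644715 x 0.0036324069079239837 y 0.0024929498136897336 lean 0.5993223166019318 turn [-0.0063  0.0004  0.0883]
```

```bash
cat >> h.py <<'E'
def arc(a,n,p=None,r=None,dec=4):
    "rows to swing current pose about axle by a (about +Y: less lean)"
    p,r=cur() if p is None else (p,r); segs=[]
    for i in range(1,n+1):
        D=R.from_rotvec(Y*a*i/n); segs.append((A+D.apply(p-A),D*r,1))
    plan(segs,dec,(p,r))
def where(l):
    p,r=cur(); v=p-A; z=-r.as_matrix()[:,2]
    print("ax",v@Zm(l),"x",v@np.cross(Y,Zm(l)),"y",v@Y,"lean",np.arctan2(-z@X,z[2]),"tilt vec",-(tool(l).inv()*r).as_rotvec())
E
python3 - <<'E'
from h import *
arc(.14,6)
E
```

```text
dp [[0.0037,0.0003,0.0001],[0.0037,0.0003,0.0001],[0.0037,0.0003,0.0001],[0.0037,0.0003,0.0001],[0.0037,0.0003,0.0001],[0.0037,0.0003,0.0001]] 
rot [[0.0007,-0.0074,0.0],[0.0007,-0.0074,0.0],[0.0007,-0.0074,0.0],[0.0007,-0.0074,0.0],[0.0007,-0.0074,0.0],[0.0007,-0.0074,0.0]] 6
```

Call:
{"name": "move_arm", "arguments": {
  "jaw": [255,255,255,255,255,255,255,255],
  "dp": [
    [0.0037,0.0003,0],
    [0.0037,0.0003,0],
    [0.0037,0.0003,0],
    [0.0037,0.0003,0],
    [0.0037,0.0003,0],
    [0.0037,0.0003,0],
    [0,0,0],
    [0,0,0]
  ],
  "rotation": [
    [0.0007,-0.0074,0],
    [0.0007,-0.0074,0],
    [0.0007,-0.0074,0],
    [0.0007,-0.0074,0],
    [0.0007,-0.0074,0],
    [0.0007,-0.0074,0],
    [0,0,0],
    [0,0,0]
  ]
}}

```text
clock: 5.03
position: [0.6063, 0.0106, 0.2668]
tool_rot: [3.104, -0.457, 0.174]
force: [-5.9, -1.0, 8.3]
grip_width: 0.0166
```

```bash
python3 - <<'E'
from h import *
st(); where(.46)
E
```

```text
5.03 q [-0.6754  0.3196  0.693   2.0353 -0.5276  0.4424 -1.0273] p [0.6063 0.0106 0.2668] rpy [ 3.1042 -0.4569  0.1744] F [-5.8933 -1.0002  8.3308] M [-0.1676  0.7546 -0.0633] w 0.0166
ax 0.1288034190102274 x 0.003104222588907503 y 0.0024358241426720205 lean 0.45823615858802447 tilt vec [-0.0066  0.0015  0.0892]
```

```bash
python3 - <<'E'
from h import *
a=grab_frame("side");b=grab_frame("wrist");c=calibration("wrist")
for z,col in((.458,(0,0,255)),(.6,(0,255,255))):
  q=[proj("side",A+d*Zm(z)).round().astype(int) for d in(0,.108,.144)]
  print(q)
cv2.imwrite("pics/s2.png",np.hstack([cv2.resize(a[130:310,300:460],(426,480),interpolation=2),cv2.resize(b,(370,277))[:277].repeat(1,0) if 0 else cv2.copyMakeBorder(cv2.resize(b,(370,277)),0,203,0,0,0)]))
E
```

```text
[array([389, 232]), array([370, 196]), array([363, 183])]
[array([389, 232]), array([364, 200]), array([355, 189])]
```

View pics/s2.png

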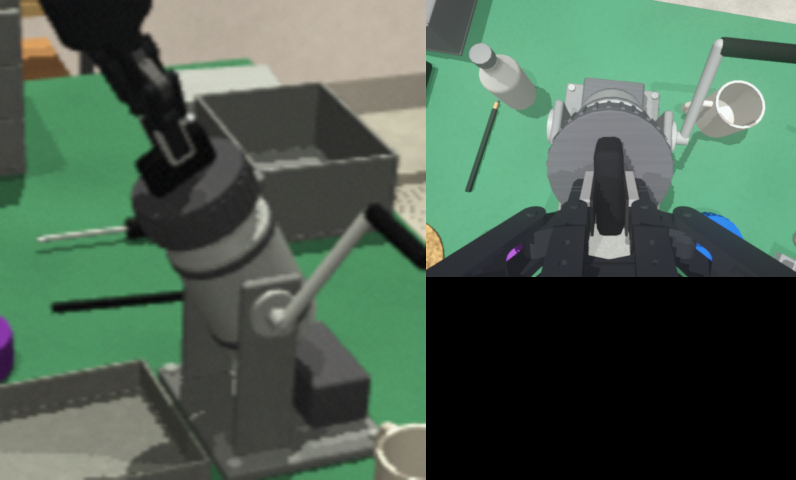

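Call:
{"name": "move_arm", "arguments": {
  "jaw": [120,120,120,120,120,255,255,255,255],
  "dp": [
    [0,0,0],
    [0,0,0],
    [0,0,0.006],
    [0,0,0.006],
    [0,0,0.006],
    [0,0,0],
    [0,0,0],
    [0,0,0],
    [0,0,0]
  ],
  "rotation": [
    [0,0,0],
    [0,0,0],
    [0,0,0],
    [0,0,0],
    [0,0,0],
    [0,0,0],
    [0,0,0],
    [0,0,0],
    [0,0,0]
  ],
  "squeeze": 80
}}

```text
clock: 6.25
position: [0.6128, 0.0111, 0.2534]
tool_rot: [3.104, -0.457, 0.175]
force: [-0.7, -3.3, 0.9]
grip_width: 0.0167
```

```bash
python3 - <<'E'
from h import *
st(); where(.46)
E
```

```text
6.25 q [-0.6362  0.347   0.6525  2.0346 -0.5677  0.4179 -0.9917] p [0.6128 0.0111 0.2534] rpy [ 3.104  -0.4567  0.1745] F [-0.6777 -3.3041  0.9288] M [-0.7685  0.4659 -0.3425] w 0.0167
ax 0.11391850558708634 x 0.002999337236219167 y 0.002500571514230037 lean 0.4581394381843591 tilt vec [-0.0065  0.0016  0.0893]
```

Call:
{"name": "move_arm", "arguments": {
  "jaw": [255,255,255,255],
  "dp": [
    [0,0,-0.0009],
    [0,0,-0.0009],
    [0,0,-0.0009],
    [0,0,-0.0009]
  ],
  "rotation": [
    [0,0,-0.055],
    [0,0,-0.055],
    [0,0,-0.055],
    [0,0,-0.055]
  ]
}}

```text
clock: 6.75
position: [0.6111, 0.0116, 0.2556]
tool_rot: [2.811, -0.322, 0.917]
force: [-0.4, -0.9, -2.3]
grip_width: 0.0168
```

```bash
python3 - <<'E'
from h import *
st(); where(.46)
E
```

```text
6.75 q [-0.5023  0.3104  0.4711  2.0295 -0.3762  0.3972 -0.4748] p [0.6111 0.0116 0.2556] rpy [ 2.8111 -0.3217  0.9175] F [-0.3584 -0.8736 -2.3349] M [-0.096   0.6659  0.0264] w 0.0168
ax 0.11660619766713946 x 0.002517696101748866 y 0.0031629149900053682 lean 0.4570259295477944 tilt vec [-0.008  -0.      0.7867]
```

Call:
{"name": "move_arm", "arguments": {
  "jaw": [255,255,255,255,255,255,255,255,255,255],
  "dp": [
    [0,0,-0.0009],
    [0,0,-0.0009],
    [0,0,-0.0009],
    [0,0,-0.0009],
    [0,0,-0.0009],
    [0,0,-0.0009],
    [0,0,-0.0009],
    [0,0,-0.0009],
    [0,0,-0.0009],
    [0,0,-0.0009]
  ],
  "rotation": [
    [0,0,-0.055],
    [0,0,-0.055],
    [0,0,-0.055],
    [0,0,-0.055],
    [0,0,-0.055],
    [0,0,-0.055],
    [0,0,-0.055],
    [0,0,-0.055],
    [0,0,-0.055],
    [0,0,-0.055]
  ]
}}

```text
clock: 8.0
position: [0.6079, 0.0112, 0.262]
tool_rot: [2.856, 0.361, 2.538]
force: [-0.7, -0.0, -2.7]
grip_width: 0.0169
```

```bash
python3 - <<'E'
from h import *
st(); where(.46)
E
```

```text
8.0 q [-0.1403  0.27    0.02    2.0127  0.0219  0.4023  0.8799] p [0.6079 0.0112 0.262 ] rpy [2.8555 0.3614 2.5385] F [-0.7126 -0.0266 -2.7114] M [-0.1367  0.6827 -0.0226] w 0.0169
ax 0.12376106568176026 x 0.0025085988934498357 y 0.0029832118481275555 lean 0.45691821019205087 tilt vec [-0.0067 -0.0075  2.5144]
```

Call:
{"name": "move_arm", "arguments": {
  "jaw": [255,255,255,255,255,255],
  "dp": [
    [0,0,-0.0009],
    [0,0,-0.0009],
    [0,0,-0.01],
    [0,0,-0.02],
    [0,0,-0.03],
    [0,0,0]
  ],
  "rotation": [
    [0,0,-0.04],
    [0,0,-0.04],
    [0,0,0],
    [0,0,0],
    [0,0,0],
    [0,0,0]
  ]
}}

```text
clock: 8.75
position: [0.5866, 0.009, 0.309]
tool_rot: [2.952, 0.423, 2.794]
force: [-0.3, 0.2, -2.7]
grip_width: 0.0168
```

```bash
python3 - <<'E'
from h import *
st(); where(.46)
E
```

```text
8.75 q [-0.0809  0.1745 -0.0506  2.001   0.0532  0.5061  1.0946] p [0.5866 0.009  0.309 ] rpy [2.9516 0.4228 2.7937] F [-0.2832  0.1667 -2.6968] M [-0.0279  0.6999 -0.0053] w 0.0168
ax 0.17537491911195607 x 0.004125380126949893 y 0.0024030456608062026 lean 0.46107176968628505 tilt vec [-0.0004 -0.0097  2.758 ]
```

```bash
python3 - <<'E'
from h import *
Q=tool(0,2.758)
plan([([.4271,.3097,.15],Q,9),([.4271,.3097,.06],Q,3)],4)
E
```

```text
dp [[0.041,0.0301,0.0116],[0.0405,0.0303,0.013],[0.0398,0.0306,0.0143],[0.0391,0.0308,0.0155],[0.0384,0.0312,0.0167],[0.0376,0.0315,0.0179],[0.0367,0.0319,0.019],[0.0358,0.0322,0.0201],[0.0348,0.0326,0.0211],[0.0,0.0,0.0375]] 
rot [[0.0063,0.015,0.0001],[0.0063,0.015,0.0001],[0.0063,0.015,0.0001],[0.0063,0.015,0.0001],[0.0063,0.015,0.0001],[0.0063,0.015,0.0001],[0.0063,0.015,0.0001],[0.0063,0.015,0.0001],[0.0063,0.015,0.0001],[0.0,0.0,0.0]] 10
dp [[0.0,0.0,0.0375],[0.0,0.0,0.0375]] 
rot [[0.0,0.0,0.0],[0.0,0.0,0.0]] 2
```

Call:
{"name": "move_arm", "arguments": {
  "jaw": [255,255,255,255,255,255,255,255,255,255],
  "dp": [
    [0,0,-0.03],
    [0.041,0.03,0.012],
    [0.0405,0.03,0.013],
    [0.04,0.0305,0.0145],
    [0.039,0.031,0.0155],
    [0.0385,0.031,0.0165],
    [0.0375,0.0315,0.018],
    [0.0365,0.032,0.019],
    [0.036,0.032,0.02],
    [0.035,0.0325,0.021]
  ],
  "rotation": [
    [0,0,0],
    [0.0063,0.015,0],
    [0.0063,0.015,0],
    [0.0063,0.015,0],
    [0.0063,0.015,0],
    [0.0063,0.015,0],
    [0.0063,0.015,0],
    [0.0063,0.015,0],
    [0.0063,0.015,0],
    [0.0063,0.015,0]
  ]
}}

```text
clock: 10.0
position: [0.4143, 0.309, 0.1681]
tool_rot: [-3.139, -0.003, 2.835]
force: [1.0, -0.6, -2.7]
grip_width: 0.0167
```

```bash
python3 - <<'E'
from h import *
st()
plan([([.4271,.3097,.1],tool(0,2.758),2),([.4271,.3097,.052],tool(0,2.758),2)],4)
E
```

```text
10.0 q [-0.5958  0.4423 -0.2082  1.9339  0.1236  0.7812  0.3915] p [0.4143 0.309  0.1681] rpy [-3.1392 -0.0031  2.835 ] F [ 0.9931 -0.594  -2.7064] M [ 0.0017  0.0032 -0.0079] w 0.0167
dp [[-0.0076,0.0029,0.0425],[-0.0075,0.0029,0.0426],[0.0,0.0,0.03],[0.0,0.0,0.03]] 
rot [[-0.0004,-0.0005,0.0003],[-0.0004,-0.0005,0.0003],[0.0,0.0,0.0],[0.0,0.0,0.0]] 4
```

Call:
{"name": "move_arm", "arguments": {
  "jaw": [255,255,255,255,255],
  "dp": [
    [-0.0076,0.0029,0.0425],
    [-0.0076,0.0029,0.0425],
    [0,0,0.03],
    [0,0,0.03],
    [0,0,0]
  ],
  "rotation": [
    [0,0,0],
    [0,0,0],
    [0,0,0],
    [0,0,0],
    [0,0,0]
  ]
}}

```text
clock: 10.62
position: [0.4269, 0.308, 0.0514]
tool_rot: [-3.137, -0.003, 2.836]
force: [0.1, 0.6, -1.8]
grip_width: 0.0169
```

```bash
python3 - <<'E'
from h import *
st()
E
```

```text
10.62 q [-0.6164  0.6423 -0.164   1.9768  0.1892  0.5421  0.3535] p [0.4269 0.308  0.0514] rpy [-3.1374 -0.0033  2.8355] F [ 0.093   0.6223 -1.7884] M [ 0.0098 -0.0402  0.0336] w 0.0169
```

Descend in small steps until contact.

Call:
{"name": "move_arm", "arguments": {
  "jaw": [255,255,255],
  "dp": [
    [0,0,0.003],
    [0,0,0.0025],
    [0,0,0]
  ],
  "rotation": [
    [0,0,0],
    [0,0,0],
    [0,0,0]
  ]
}}

```text
clock: 11.0
position: [0.428, 0.3086, 0.049]
tool_rot: [-3.14, -0.001, 2.836]
force: [-0.2, 0.7, -2.1]
grip_width: 0.017
```

```bash
python3 - <<'E'
from h import *
st()
E
```

```text
11.0 q [-0.6173  0.6466 -0.1623  1.9775  0.1917  0.5334  0.3523] p [0.428  0.3086 0.049 ] rpy [-3.1405 -0.0012  2.8361] F [-0.1808  0.7264 -2.1332] M [-0.0475 -0.0161  0.0095] w 0.017
```

Call:
{"name": "move_arm", "arguments": {
  "jaw": [255,255,255],
  "dp": [
    [0,0,0.0025],
    [0,0,0.0025],
    [0,0,0]
  ],
  "rotation": [
    [0,0,0],
    [0,0,0],
    [0,0,0]
  ]
}}

```text
clock: 11.38
position: [0.4275, 0.3093, 0.0471]
tool_rot: [-3.141, -0.001, 2.837]
force: [-18.3, -6.9, 59.2]
grip_width: 0.0172
```

```bash
python3 - <<'E'
from h import *
st()
E
```

```text
11.38 q [-0.6194  0.6498 -0.1616  1.9786  0.1929  0.5286  0.3504] p [0.4275 0.3093 0.0471] rpy [-3.1411 -0.001   2.8369] F [-18.252   -6.942   59.2299] M [-1.8289  3.6445  0.0319] w 0.0172
```

Call:
{"name": "move_arm", "arguments": {
  "jaw": [255,60,60,60,60,60,0],
  "dp": [
    [0,0,-0.002],
    [0,0,0],
    [0,0,0],
    [0,0,-0.02],
    [0,0,-0.05],
    [0,0,-0.06],
    [0,0,-0.06]
  ],
  "rotation": [
    [0,0,0],
    [0,0,0],
    [0,0,0],
    [0,0,0],
    [0,0,0],
    [0,0,0],
    [0,0,0]
  ]
}}

```text
clock: 12.25
position: [0.4279, 0.3085, 0.2006]
tool_rot: [-3.14, -0.002, 2.836]
force: [-0.0, 0.0, -0.1]
grip_width: 0.0811
```

```bash
python3 - <<'E'
from h import *
st(); a=grab_frame("top"); s=grab_frame("side")
cv2.imwrite("pics/t3.png",np.hstack([cv2.resize(a[90:330,160:420],(433,400)),cv2.resize(s[160:310,290:460],(360,318)) if 0 else cv2.resize(s[160:360,240:460],(360,400)[:2])]))
L=.457
h=A-.13*Y+.11*(np.cos(-.541+ .6-L+0)*U*1+ 0*U)
for l in(.45,.458,.6):
  ph=np.radians(31)+(.6-l); hp=A-.13*Y+.11*(np.cos(ph)*U+np.sin(ph)*X); print(l,hp,proj("top",hp),proj("side",hp))
def blobs(im,x0,y0,x1,y1):
    m=(im[y0:y1,x0:x1].max(2)<34).astype(np.uint8)
    n,l,st_,c=cv2.connectedComponentsWithStats(m)
    for i in range(1,n):
        if st_[i,4]>60: print(st_[i,4],c[i]+[x0,y0])
blobs(a,340,95,420,140); print(); blobs(s,420,180,490,260)
E
```

```text
12.25 q [-0.5709  0.4126 -0.2174  1.8789  0.113   0.8639  0.4212] p [0.4279 0.3085 0.2006] rpy [-3.1403 -0.0015  2.8363] F [-0.0052  0.003  -0.1318] M [0.0234 0.0218 0.0093] w 0.0811
0.45 [ 0.7404 -0.1122  0.2348] [380.3327 116.3542] [450.8728 220.0891]
0.458 [ 0.7397 -0.1122  0.2353] [380.3957 116.56  ] [450.588  219.8914]
0.6 [ 0.7269 -0.1132  0.2443] [381.5198 120.7725] [445.1215 216.8402]
232 [379.5302 116.0517]

200 [449.285 218.28 ]
```

View pics/t3.png

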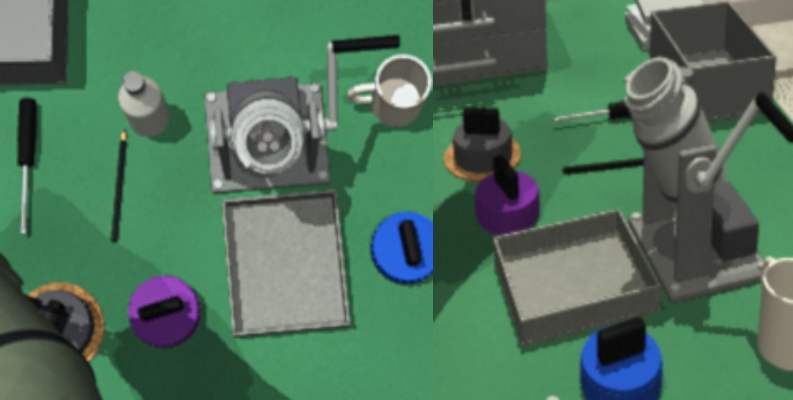

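```bash
cat >> h.py <<'E'
def hd(t,off=0):
    "handle bar middle at tilt t"
    ph=np.radians(31)-t; return A+[0,.0013,.0005]-(.13+off)*Y+.11*(np.cos(ph)*U+np.sin(ph)*X)
QH=R.from_matrix(np.c_[Y,X,-U])
E
python3 - <<'E'
from h import *
print(tri((379.53,116.05),(449.28,218.28)),hd(-.142))
h=hd(-.142)
plan([([.45,.27,.33],None,3),(h+[0,0,.1],QH,None),(h-[0,0,.017],QH,3)],4)
E
```

```text
(array([ 0.7386, -0.11  ,  0.2382]), np.float64(0.0018080146391690488)) [ 0.7397 -0.1109  0.2358]
dp [[-0.0132,-0.0131,-0.0526],[-0.0132,-0.0131,-0.0526],[-0.0132,-0.0131,-0.0526],[-0.0489,-0.0345,-0.0008],[-0.0526,-0.0285,-0.0007],[-0.0556,-0.022,-0.0007],[-0.0578,-0.0153,-0.0007],[-0.0592,-0.0083,-0.0007],[-0.0598,-0.0012,-0.0007],[-0.0595,0.0059,-0.0007]] 
rot [[0.0,0.0,0.0],[0.0,0.0,0.0],[0.0,0.0,0.0],[0.0002,-0.0,0.0379],[0.0002,-0.0,0.0379],[0.0002,-0.0,0.0379],[0.0002,-0.0,0.0379],[0.0002,-0.0,0.0379],[0.0002,-0.0,0.0379],[0.0002,-0.0,0.0379]] 10
dp [[-0.0584,0.0129,-0.0007],[-0.0565,0.0198,-0.0007],[-0.0537,0.0264,-0.0007],[0.0,0.0,0.0488],[0.0,0.0,0.0488],[0.0,0.0,0.0488]] 
rot [[0.0002,-0.0,0.0379],[0.0002,-0.0,0.0379],[0.0002,-0.0,0.0379],[0.0,0.0,0.0],[0.0,0.0,0.0],[0.0,0.0,0.0]] 6
```

Call:
{"name": "move_arm", "arguments": {
  "jaw": [0,0,0,0,0,0,0,0,0,0],
  "dp": [
    [-0.013,-0.013,-0.053],
    [-0.013,-0.013,-0.053],
    [-0.013,-0.013,-0.053],
    [-0.049,-0.0345,-0.001],
    [-0.0525,-0.0285,-0.001],
    [-0.0555,-0.022,-0.001],
    [-0.058,-0.0155,-0.001],
    [-0.059,-0.0085,-0.001],
    [-0.06,-0.001,-0.001],
    [-0.0595,0.006,-0.001]
  ],
  "rotation": [
    [0,0,0],
    [0,0,0],
    [0,0,0],
    [0,0,0.038],
    [0,0,0.038],
    [0,0,0.038],
    [0,0,0.038],
    [0,0,0.038],
    [0,0,0.038],
    [0,0,0.038]
  ]
}}

```text
clock: 13.6
position: [0.6517, 0.0014, 0.3314]
tool_rot: [-3.139, -0.0, 1.997]
force: [0.1, 1.3, 0.1]
grip_width: 0.0852
```

Call:
{"name": "move_arm", "arguments": {
  "jaw": [0,0,0,0],
  "dp": [
    [-0.0585,0.013,-0.001],
    [-0.0565,0.02,-0.001],
    [-0.0535,0.0265,-0.001],
    [0,0,0]
  ],
  "rotation": [
    [0,0,0.038],
    [0,0,0.038],
    [0,0,0.038],
    [0,0,0]
  ]
}}

```text
clock: 14.1
position: [0.7385, -0.1152, 0.3322]
tool_rot: [-3.138, 0.002, 1.637]
force: [-0.3, 0.7, 0.6]
grip_width: 0.0855
```

```bash
python3 - <<'E'
from h import *
st(); h=hd(-.142); im=grab_frame("wrist"); cv2.imwrite("pics/w4.png",cv2.resize(im,(480,360))); print(proj("wrist",h+.04*Y)*.75,proj("wrist",h-.04*Y)*.75)
plan([(h+[0,0,.08],QH,None),(h-[0,0,.017],QH,3)],4)
E
```

```text
14.1 q [-0.0181  0.6843  0.1883  1.0762 -0.1176  1.3944  0.2159] p [ 0.7385 -0.1152  0.3322] rpy [-3.1378  0.0021  1.6371] F [-0.2655  0.6513  0.6132] M [ 0.0576  0.014  -0.0253] w 0.0855
[239.9602 129.0315] [240.3853 224.9397]
dp [[0.0024,0.0023,0.0209],[0.0,0.0,0.0404],[0.0,0.0,0.0404],[0.0,0.0,0.0404]] 
rot [[-0.0011,0.0003,-0.0016],[0.0,0.0,0.0],[0.0,0.0,0.0],[0.0,0.0,0.0]] 4
```

View pics/w4.png

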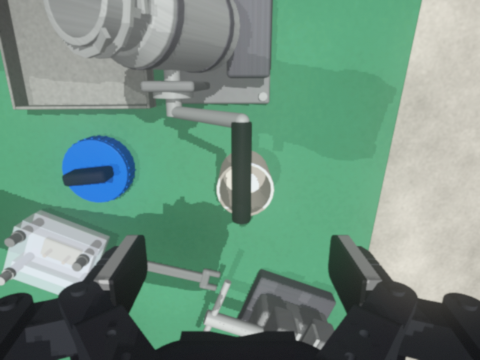

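Call:
{"name": "move_arm", "arguments": {
  "jaw": [0,0,0,0,0,160,255,255,255,255],
  "dp": [
    [0.002,0.002,0.021],
    [0,0,0.0405],
    [0,0,0.0405],
    [0,0,0.0405],
    [0,0,0],
    [0,0,0],
    [0,0,0],
    [0,0,0],
    [0,0,0],
    [0,0,0]
  ],
  "rotation": [
    [-0.001,0,-0.002],
    [0,0,0],
    [0,0,0],
    [0,0,0],
    [0,0,0],
    [0,0,0],
    [0,0,0],
    [0,0,0],
    [0,0,0],
    [0,0,0]
  ],
  "squeeze": 40
}}

```text
clock: 15.4
position: [0.7405, -0.1101, 0.22]
tool_rot: [3.138, 0.001, 1.649]
force: [5.0, 0.3, 5.5]
grip_width: 0.0144
```

```bash
cat >> h.py <<'E'
def swing(t0,t1,n):
    p,r=cur(); d=p-hd(t0)
    plan([(hd(t0+(t1-t0)*(i+1)/n)+d,None,1) for i in range(n)],4,(p,r))
E
python3 - <<'E'
from h import *
st(); print(cur()[0]-hd(-.142)); swing(-.142,1.6,30)
E
```

```text
15.4 q [-0.0202  0.7481  0.1671  1.2354 -0.1228  1.1646  0.229 ] p [ 0.7405 -0.1101  0.22  ] rpy [3.1385 0.0012 1.6487] F [4.9864 0.2633 5.4579] M [ 0.148  -1.0726 -0.1754] w 0.0144
[ 0.0008  0.0009 -0.0158]
dp [[0.0,-0.0063,-0.0049],[0.0,-0.0066,-0.0045],[0.0,-0.0068,-0.0041],[0.0,-0.0071,-0.0037],[0.0,-0.0073,-0.0033],[0.0,-0.0075,-0.0029],[0.0,-0.0076,-0.0024],[0.0,-0.0077,-0.002],[0.0,-0.0078,-0.0015],[0.0,-0.0079,-0.0011]] 
rot [[0.0,0.0,0.0],[0.0,0.0,0.0],[0.0,0.0,0.0],[0.0,0.0,0.0],[0.0,0.0,0.0],[0.0,0.0,0.0],[0.0,0.0,0.0],[0.0,0.0,0.0],[0.0,0.0,0.0],[0.0,0.0,0.0]] 10
dp [[0.0,-0.008,-0.0006],[0.0,-0.008,-0.0001],[0.0,-0.008,0.0003],[0.0,-0.0079,0.0008],[0.0,-0.0079,0.0012],[0.0,-0.0078,0.0017],[0.0,-0.0077,0.0021],[0.0,-0.0076,0.0026],[0.0,-0.0074,0.003],[0.0,-0.0072,0.0034]] 
rot [[0.0,0.0,0.0],[0.0,0.0,0.0],[0.0,0.0,0.0],[0.0,0.0,0.0],[0.0,0.0,0.0],[0.0,0.0,0.0],[0.0,0.0,0.0],[0.0,0.0,0.0],[0.0,0.0,0.0],[0.0,0.0,0.0]] 10
dp [[0.0,-0.007,0.0039],[0.0,-0.0068,0.0043],[0.0,-0.0065,0.0046],[0.0,-0.0062,0.005],[0.0,-0.0059,0.0054],[0.0,-0.0056,0.0057],[0.0,-0.0053,0.006],[0.0,-0.0049,0.0063],[0.0,-0.0045,0.0066],[0.0,-0.0041,0.0068]] 
rot [[0.0,0.0,0.0],[0.0,0.0,0.0],[0.0,0.0,0.0],[0.0,0.0,0.0],[0.0,0.0,0.0],[0.0,0.0,0.0],[0.0,0.0,0.0],[0.0,0.0,0.0],[0.0,0.0,0.0],[0.0,0.0,0.0]] 10
```

Call:
{"name": "move_arm", "arguments": {
  "jaw": [255,255,255,255,255,255,255,255,255,255],
  "dp": [
    [0,-0.0063,-0.0049],
    [0,-0.0066,-0.0045],
    [0,-0.0068,-0.0041],
    [0,-0.0071,-0.0037],
    [0,-0.0073,-0.0033],
    [0,-0.0075,-0.0029],
    [0,-0.0076,-0.0024],
    [0,-0.0077,-0.002],
    [0,-0.0078,-0.0015],
    [0,-0.0079,-0.0011]
  ],
  "rotation": [
    [0,0,0],
    [0,0,0],
    [0,0,0],
    [0,0,0],
    [0,0,0],
    [0,0,0],
    [0,0,0],
    [0,0,0],
    [0,0,0],
    [0,0,0]
  ]
}}

```text
clock: 16.65
position: [0.6851, -0.1138, 0.2464]
tool_rot: [3.131, 0.001, 1.65]
force: [16.0, 2.0, 22.2]
grip_width: 0.0145
```

```bash
python3 - <<'E'
from h import *
st(); t=-.142+1.742/3; print(t,cur()[0]-hd(t))
E
```

```text
16.65 q [-0.0223  0.6254  0.1703  1.3948 -0.1111  1.1202  0.2426] p [ 0.6851 -0.1138  0.2464] rpy [3.1311 0.0014 1.6496] F [16.0485  1.9881 22.2058] M [ 0.519  -3.8836 -0.1663] w 0.0145
0.43866666666666665 [ 0.0035  0.0015 -0.0135]
```

Call:
{"name": "move_arm", "arguments": {
  "jaw": [255,255,255,255,255,255,255,255,255,255],
  "dp": [
    [0,-0.008,-0.0026],
    [0,-0.008,-0.0006],
    [0,-0.008,0.0003],
    [0,-0.0079,0.0008],
    [0,-0.0079,0.0012],
    [0,-0.0078,0.0017],
    [0,-0.0077,0.0021],
    [0,-0.0076,0.0026],
    [0,-0.0074,0.003],
    [0,-0.0072,0.0034]
  ],
  "rotation": [
    [0,0,0],
    [0,0,0],
    [0,0,0],
    [0,0,0],
    [0,0,0],
    [0,0,0],
    [0,0,0],
    [0,0,0],
    [0,0,0],
    [0,0,0]
  ]
}}

```text
clock: 17.9
position: [0.6222, -0.1185, 0.2354]
tool_rot: [3.135, 0.001, 1.65]
force: [12.8, 3.9, 8.2]
grip_width: 0.0149
```

```bash
python3 - <<'E'
from h import *
st(); t=-.142+1.742/3*2; print(t,cur()[0]-hd(t)); p=cur()[0]+[0,0,.0155]-A; print("handle angle",np.arctan2(-p@X,p[2])+np.radians(31),np.hypot(p@X,p[2]))
E
```

```text
17.9 q [-0.018   0.5335  0.1694  1.586  -0.1014  1.0238  0.2593] p [ 0.6222 -0.1185  0.2354] rpy [3.1347 0.0007 1.6496] F [12.7512  3.9347  8.1566] M [ 1.0667 -3.0309 -0.1859] w 0.0149
1.0193333333333334 [ 0.0022  0.0015 -0.0128]
handle angle 0.9869004417922668 0.11182070323072898
```

Call:
{"name": "move_arm", "arguments": {
  "jaw": [255,255,255,255,255,255,255,255,255,255],
  "dp": [
    [0,-0.007,0.0039],
    [0,-0.0068,0.0043],
    [0,-0.0065,0.0046],
    [0,-0.0062,0.005],
    [0,-0.0059,0.0054],
    [0,-0.0056,0.0057],
    [0,-0.0053,0.006],
    [0,-0.0049,0.0063],
    [0,-0.0045,0.0066],
    [0,-0.0041,0.0068]
  ],
  "rotation": [
    [0,0,0],
    [0,0,0],
    [0,0,0],
    [0,0,0],
    [0,0,0],
    [0,0,0],
    [0,0,0],
    [0,0,0],
    [0,0,0],
    [0,0,0]
  ]
}}

```text
clock: 19.15
position: [0.5772, -0.1224, 0.1914]
tool_rot: [3.135, 0.001, 1.649]
force: [10.7, 2.6, 11.7]
grip_width: 0.0147
```

Call:
{"name": "move_arm", "arguments": {
  "jaw": [255,255,255,255],
  "dp": [
    [0,-0.002,0.0035],
    [0,0,0],
    [0,0,0],
    [0,0,0]
  ],
  "rotation": [
    [0,0,0],
    [0,0,0],
    [0,0,0],
    [0,0,0]
  ]
}}

```text
clock: 19.65
position: [0.5752, -0.1225, 0.1882]
tool_rot: [3.136, 0.001, 1.649]
force: [10.8, 2.2, 2.2]
grip_width: 0.0143
```

```bash
python3 - <<'E'
from h import *
st(); p=cur()[0]+[0,0,.0145]-A; print("handle angle",np.arctan2(-p@X,p[2])+np.radians(31),np.hypot(p@X,p[2]))
a=grab_frame("top"); s=grab_frame("side"); cv2.imwrite("pics/p5.png",np.hstack([cv2.resize(a[150:310,270:430],(400,400)),cv2.resize(s[220:350,260:400],(400,400))]))
E
```

```text
19.65 q [-0.0043  0.5148  0.1606  1.7554 -0.103   0.8739  0.2801] p [ 0.5752 -0.1225  0.1882] rpy [3.136  0.0011 1.6493] F [10.7689  2.2136  2.2449] M [ 0.5784 -2.7224 -0.1042] w 0.0143
handle angle 1.606493723584479 0.10893322382156788
```

View pics/p5.png

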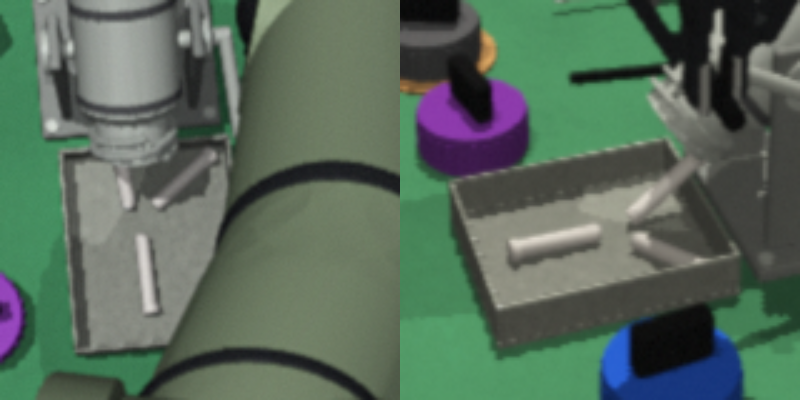

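Call:
{"name": "move_arm", "arguments": {
  "jaw": [255,255,255,255],
  "dp": [
    [0,-0.002,0.0035],
    [0,-0.001,0.0025],
    [0,0,0],
    [0,0,0]
  ],
  "rotation": [
    [0,0,0],
    [0,0,0],
    [0,0,0],
    [0,0,0]
  ]
}}

```text
clock: 20.25
position: [0.5745, -0.1227, 0.1861]
tool_rot: [3.131, 0.001, 1.649]
force: [7.0, 6.5, 38.1]
grip_width: 0.0145
```

```bash
python3 - <<'E'
from h import *
st(); p=cur()[0]+[0,0,.0145]-A; print("handle angle",np.arctan2(-p@X,p[2])+np.radians(31),np.hypot(p@X,p[2]))
s=grab_frame("side"); cv2.imwrite("pics/p6.png",cv2.resize(s[220:350,300:420],(600,600),interpolation=2))
swing(1.64,.25,30)
E
```

```text
20.25 q [-0.0031  0.5142  0.1596  1.763  -0.1041  0.8623  0.2817] p [ 0.5745 -0.1227  0.1861] rpy [3.1314 0.0014 1.6493] F [ 6.9602  6.5449 38.0936] M [ 1.2291 -1.4569 -0.1502] w 0.0145
handle angle 1.6268725003524538 0.10857785822509998
dp [[-0.0,0.0031,-0.0056],[-0.0,0.0033,-0.0054],[-0.0,0.0036,-0.0053],[-0.0,0.0038,-0.0051],[-0.0,0.0041,-0.0049],[-0.0,0.0043,-0.0047],[-0.0,0.0045,-0.0045],[-0.0,0.0047,-0.0043],[-0.0,0.0049,-0.0041],[-0.0,0.0051,-0.0038]] 
rot [[0.0,0.0,0.0],[0.0,0.0,0.0],[0.0,0.0,0.0],[0.0,0.0,0.0],[0.0,0.0,0.0],[0.0,0.0,0.0],[0.0,0.0,0.0],[0.0,0.0,0.0],[0.0,0.0,0.0],[0.0,0.0,0.0]] 10
dp [[-0.0,0.0052,-0.0036],[-0.0,0.0054,-0.0034],[-0.0,0.0056,-0.0031],[-0.0,0.0057,-0.0028],[-0.0,0.0058,-0.0026],[-0.0,0.0059,-0.0023],[-0.0,0.006,-0.002],[-0.0,0.0061,-0.0017],[-0.0,0.0062,-0.0015],[-0.0,0.0063,-0.0012]] 
rot [[0.0,0.0,0.0],[0.0,0.0,0.0],[0.0,0.0,0.0],[0.0,0.0,0.0],[0.0,0.0,0.0],[0.0,0.0,0.0],[0.0,0.0,0.0],[0.0,0.0,0.0],[0.0,0.0,0.0],[0.0,0.0,0.0]] 10
dp [[-0.0,0.0063,-0.0009],[-0.0,0.0063,-0.0006],[-0.0,0.0064,-0.0003],[-0.0,0.0064,0.0],[-0.0,0.0064,0.0003],[-0.0,0.0063,0.0006],[-0.0,0.0063,0.0009],[-0.0,0.0063,0.0012],[-0.0,0.0062,0.0015],[-0.0,0.0061,0.0017]] 
rot [[0.0,0.0,0.0],[0.0,0.0,0.0],[0.0,0.0,0.0],[0.0,0.0,0.0],[0.0,0.0,0.0],[0.0,0.0,0.0],[0.0,0.0,0.0],[0.0,0.0,0.0],[0.0,0.0,0.0],[0.0,0.0,0.0]] 10
```

View pics/p6.png

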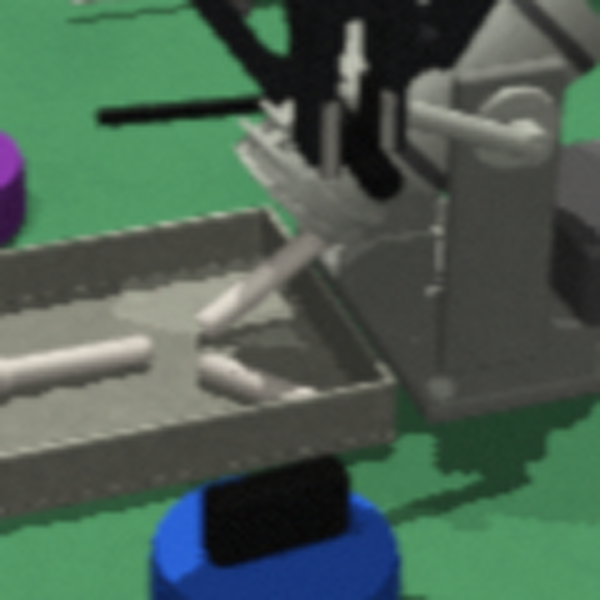

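```bash
python3 - <<'E'
from h import *
e=plane("side",(341.5,284.5),.008); v=e-A
print(e,"x'",v@X,"y'",v@Y)
# rim point pixel ray: closest with plane y' same as e
o,d=ray("side",(364,268))
for yy in(0,.01,.02,.03):
    s=((A+yy*Y-o)@Y)/(d@Y); q=o+s*d; print(yy,(q-A)@X,q[2],np.linalg.norm(q-e))
a=cv2.imread("pics/p5.png")
for p in((125,205),(118,165),(155,205),(215,152)):
    print(p,plane("top",(270+p[0]*.4,150+p[1]*.4),.01))
E
```

```text
[0.5599 0.0411 0.008 ] x' -0.09837968369698301 y' 0.03639913363283609
0 -0.05718039512383959 0.06849067379124585 0.08173983070616873
0.01 -0.05318633756626522 0.061360747270627125 0.07474437865374856
0.02 -0.04919228000869095 0.05423082075000829 0.06946669023871811
0.03 -0.0451982224511167 0.04710089422938957 0.0663181472979635
(125, 205) [0.5511 0.015  0.01  ]
(118, 165) [0.5898 0.0211 0.01  ]
(155, 205) [ 0.5506 -0.0132  0.01  ]
(215, 152) [ 0.6007 -0.0708  0.01  ]
```

Call:
{"name": "move_arm", "arguments": {
  "jaw": [255,255,255,255,255,255,255,255,255,255],
  "dp": [
    [0,0.0032,-0.0056],
    [0,0.0033,-0.0054],
    [0,0.0036,-0.0053],
    [0,0.0038,-0.0051],
    [0,0.0041,-0.0049],
    [0,0.0043,-0.0047],
    [0,0.0045,-0.0045],
    [0,0.0047,-0.0043],
    [0,0.0049,-0.0041],
    [0,0.0051,-0.0038]
  ],
  "rotation": [
    [0,0,0],
    [0,0,0],
    [0,0,0],
    [0,0,0],
    [0,0,0],
    [0,0,0],
    [0,0,0],
    [0,0,0],
    [0,0,0],
    [0,0,0]
  ]
}}

```text
clock: 21.55
position: [0.5986, -0.1211, 0.2209]
tool_rot: [-3.131, -0.001, 1.647]
force: [-46.0, 3.7, 28.6]
grip_width: 0.0144
```

```bash
python3 - <<'E'
from h import *
st(); p=cur()[0]+[0,0,.0145]-A; print("handle angle",np.arctan2(-p@X,p[2])+np.radians(31),np.hypot(p@X,p[2]))
s=grab_frame("side"); a=grab_frame("top");cv2.imwrite("pics/p7.png",np.hstack([cv2.resize(a[180:310,270:400],(400,400)),cv2.resize(s[220:350,270:400],(400,400))]))
E
```

```text
21.55 q [-0.0136  0.5208  0.1694  1.6491 -0.099   0.9903  0.2654] p [ 0.5986 -0.1211  0.2209] rpy [-3.1314 -0.0009  1.6472] F [-46.0358   3.7189  28.6497] M [ 0.8141 10.2308 -0.1447] w 0.0144
handle angle 1.241120626968829 0.11160809531037173
```

View pics/p7.png

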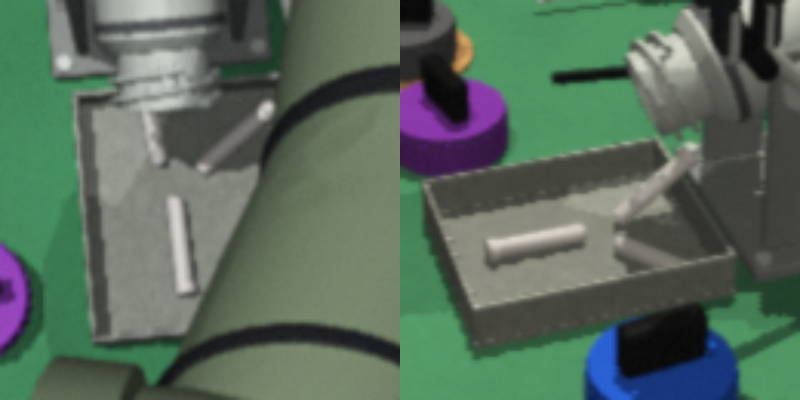

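Call:
{"name": "move_arm", "arguments": {
  "jaw": [255,255],
  "dp": [
    [0,-0.003,-0.004],
    [0,0,0]
  ],
  "rotation": [
    [0,0,0],
    [0,0,0]
  ]
}}

```text
clock: 21.9
position: [0.6007, -0.1208, 0.2239]
tool_rot: [-3.141, 0.001, 1.649]
force: [-6.3, 1.4, -5.0]
grip_width: 0.0137
```

```bash
python3 - <<'E'
from h import *
st(); p=cur()[0]+[0,0,.0145]-A; t=np.arctan2(-p@X,p[2])+np.radians(31);print("handle angle",t,np.hypot(p@X,p[2]))
swing(t,-.145,24)
E
```

```text
21.9 q [-0.0143  0.5156  0.169   1.6492 -0.0988  0.9854  0.2656] p [ 0.6007 -0.1208  0.2239] rpy [-3.1412  0.0006  1.6486] F [-6.3365  1.3703 -5.0428] M [ 0.3108  1.2947 -0.0992] w 0.0137
handle angle 1.2092490771208113 0.11258131244566995
dp [[-0.0,0.0062,-0.0046],[-0.0,0.0065,-0.0043],[-0.0,0.0067,-0.0039],[-0.0,0.0069,-0.0035],[-0.0,0.0071,-0.0031],[-0.0,0.0073,-0.0027],[-0.0,0.0074,-0.0023],[-0.0,0.0075,-0.0019],[-0.0,0.0076,-0.0015],[-0.0,0.0077,-0.001]] 
rot [[0.0,0.0,0.0],[0.0,0.0,0.0],[0.0,0.0,0.0],[0.0,0.0,0.0],[0.0,0.0,0.0],[0.0,0.0,0.0],[0.0,0.0,0.0],[0.0,0.0,0.0],[0.0,0.0,0.0],[0.0,0.0,0.0]] 10
dp [[-0.0,0.0077,-0.0006],[-0.0,0.0078,-0.0002],[-0.0,0.0078,0.0003],[-0.0,0.0077,0.0007],[-0.0,0.0077,0.0012],[-0.0,0.0076,0.0016],[-0.0,0.0075,0.002],[-0.0,0.0074,0.0024],[-0.0,0.0072,0.0028],[-0.0,0.007,0.0032]] 
rot [[0.0,0.0,0.0],[0.0,0.0,0.0],[0.0,0.0,0.0],[0.0,0.0,0.0],[0.0,0.0,0.0],[0.0,0.0,0.0],[0.0,0.0,0.0],[0.0,0.0,0.0],[0.0,0.0,0.0],[0.0,0.0,0.0]] 10
dp [[-0.0,0.0069,0.0036],[-0.0,0.0066,0.004],[-0.0,0.0064,0.0044],[-0.0,0.0061,0.0047]] 
rot [[0.0,0.0,0.0],[0.0,0.0,0.0],[0.0,0.0,0.0],[0.0,0.0,0.0]] 4
```

Call:
{"name": "move_arm", "arguments": {
  "jaw": [255,255,255,255,255,255,255,255,255,255],
  "dp": [
    [0,0.0062,-0.0046],
    [0,0.0065,-0.0043],
    [0,0.0067,-0.0039],
    [0,0.0069,-0.0035],
    [0,0.0071,-0.0031],
    [0,0.0073,-0.0027],
    [0,0.0074,-0.0023],
    [0,0.0075,-0.0019],
    [0,0.0076,-0.0015],
    [0,0.0077,-0.001]
  ],
  "rotation": [
    [0,0,0],
    [0,0,0],
    [0,0,0],
    [0,0,0],
    [0,0,0],
    [0,0,0],
    [0,0,0],
    [0,0,0],
    [0,0,0],
    [0,0,0]
  ]
}}

```text
clock: 23.15
position: [0.6573, -0.1171, 0.2484]
tool_rot: [-3.141, 0.001, 1.648]
force: [-10.5, -3.1, 4.7]
grip_width: 0.0145
```

```bash
python3 - <<'E'
from h import *
st(); p=cur()[0]+[0,0,.0145]-A; t=np.arctan2(-p@X,p[2])+np.radians(31);print("handle angle",t,np.hypot(p@X,p[2]))
E
```

```text
23.15 q [-0.0212  0.583   0.1728  1.4651 -0.1048  1.1025  0.2481] p [ 0.6573 -0.1171  0.2484] rpy [-3.1414  0.0013  1.6479] F [-10.5277  -3.0844   4.6576] M [-0.7179  2.6394 -0.0759] w 0.0145
handle angle 0.6566145680488362 0.11362878596913392
```

Call:
{"name": "move_arm", "arguments": {
  "jaw": [255,255,255,255,255,255,255,255,255,255],
  "dp": [
    [0,0.0077,-0.0006],
    [0,0.0078,-0.0002],
    [0,0.0078,0.0003],
    [0,0.0077,0.0007],
    [0,0.0077,0.0012],
    [0,0.0076,0.0016],
    [0,0.0075,0.002],
    [0,0.0074,0.0024],
    [0,0.0072,0.0028],
    [0,0.007,0.0032]
  ],
  "rotation": [
    [0,0,0],
    [0,0,0],
    [0,0,0],
    [0,0,0],
    [0,0,0],
    [0,0,0],
    [0,0,0],
    [0,0,0],
    [0,0,0],
    [0,0,0]
  ]
}}

```text
clock: 24.4
position: [0.7179, -0.113, 0.2377]
tool_rot: [3.141, 0.002, 1.648]
force: [-10.9, -2.2, 11.1]
grip_width: 0.014
```

Call:
{"name": "move_arm", "arguments": {
  "jaw": [255,255,255,255,255,255],
  "dp": [
    [0,0.0069,0.0036],
    [0,0.0066,0.004],
    [0,0.0064,0.0044],
    [0,0.0061,0.0047],
    [0,0.0015,0.001],
    [0,0,0]
  ],
  "rotation": [
    [0,0,0],
    [0,0,0],
    [0,0,0],
    [0,0,0],
    [0,0,0],
    [0,0,0]
  ]
}}

```text
clock: 25.15
position: [0.7399, -0.1113, 0.2233]
tool_rot: [3.141, 0.002, 1.648]
force: [-5.6, -3.9, 5.1]
grip_width: 0.0141
```

```bash
python3 - <<'E'
from h import *
st(); p=cur()[0]+[0,0,.0145]-A; t=np.arctan2(-p@X,p[2])+np.radians(31);print("handle angle",t,np.hypot(p@X,p[2]))
E
```

```text
25.15 q [-0.0199  0.746   0.1689  1.2311 -0.1216  1.1729  0.2288] p [ 0.7399 -0.1113  0.2233] rpy [3.1407 0.0025 1.6478] F [-5.5873 -3.9181  5.1118] M [-0.7199  1.9035 -0.1263] w 0.0141
handle angle -0.1300606823359084 0.11210160175934436
```

```bash
python3 - <<'E'
from h import *
p,r=cur(); Q=R.from_euler("xyz",[np.pi,0,2.836])
plan([(p+[0,0,.1],None,3),([.4275,.3088,.3],Q,None),([.4275,.3088,.13],Q,4)],4)
E
```

```text
dp [[-0.0001,0.0,-0.0417],[-0.0001,0.0,-0.0417],[-0.0001,0.0,-0.0417],[0.0503,-0.0317,0.0025],[0.0535,-0.0261,0.0025],[0.056,-0.0202,0.0025],[0.0578,-0.014,0.0025],[0.059,-0.0077,0.0025],[0.0595,-0.0013,0.0026],[0.0593,0.0051,0.0026]] 
rot [[0.0,0.0,0.0],[0.0,0.0,0.0],[0.0,0.0,0.0],[-0.0,0.0001,-0.0344],[-0.0,0.0001,-0.0344],[-0.0,0.0001,-0.0344],[-0.0,0.0001,-0.0344],[-0.0,0.0001,-0.0344],[-0.0,0.0001,-0.0344],[-0.0,0.0001,-0.0344]] 10
dp [[0.0584,0.0115,0.0026],[0.0568,0.0177,0.0026],[0.0546,0.0237,0.0026],[0.0517,0.0294,0.0026],[0.0,-0.0,0.0531],[0.0,-0.0,0.0531],[0.0,-0.0,0.0531],[0.0,-0.0,0.0531]] 
rot [[-0.0,0.0001,-0.0344],[-0.0,0.0001,-0.0344],[-0.0,0.0001,-0.0344],[-0.0,0.0001,-0.0344],[0.0,0.0,0.0],[0.0,0.0,0.0],[0.0,0.0,0.0],[0.0,0.0,0.0]] 8
```

Call:
{"name": "move_arm", "arguments": {
  "jaw": [0,0,0,0,0,0],
  "dp": [
    [0,0,0],
    [0,0,0],
    [0,0,-0.02],
    [0,0,-0.035],
    [0,0,-0.04],
    [0,0,-0.04]
  ],
  "rotation": [
    [0,0,0],
    [0,0,0],
    [0,0,0],
    [0,0,0],
    [0,0,0],
    [0,0,0]
  ]
}}

```text
clock: 25.9
position: [0.74, -0.1099, 0.3327]
tool_rot: [3.139, 0.001, 1.649]
force: [-0.9, 0.3, 0.8]
grip_width: 0.0855
```

Call:
{"name": "move_arm", "arguments": {
  "jaw": [0,0,0,0,0,0,0,0,0,0],
  "dp": [
    [0.0505,-0.0315,0],
    [0.0535,-0.026,0],
    [0.056,-0.02,0],
    [0.058,-0.014,0.0025],
    [0.059,-0.0075,0.0025],
    [0.0595,-0.0015,0.0025],
    [0.0595,0.005,0.0025],
    [0.0585,0.0115,0.0025],
    [0.057,0.0175,0.0025],
    [0.0545,0.0235,0.0025]
  ],
  "rotation": [
    [0,0,-0.0345],
    [0,0,-0.0345],
    [0,0,-0.0345],
    [0,0,-0.0345],
    [0,0,-0.0345],
    [0,0,-0.0345],
    [0,0,-0.0345],
    [0,0,-0.0345],
    [0,0,-0.0345],
    [0,0,-0.0345]
  ]
}}

```text
clock: 27.15
position: [0.4542, 0.273, 0.3169]
tool_rot: [3.141, 0.003, 2.736]
force: [0.7, 1.1, 0.9]
grip_width: 0.0853
```

```bash
python3 - <<'E'
from h import *
st()
Q=R.from_euler("xyz",[np.pi,0,2.836])
plan([([.4275,.3088,.15],Q,None),([.4275,.3088,.0485],Q,3)],4)
a=grab_frame("top"); hsv=a.max(2)
m=(a[165:215,295:350].max(2)); cv2.imwrite("pics/t8.png",a)
E
```

```text
27.15 q [-0.5171  0.2873 -0.1738  1.7348  0.0564  1.1221  0.4568] p [0.4542 0.273  0.3169] rpy [3.1406 0.0025 2.7359] F [0.7069 1.1041 0.8779] M [0.0164 0.0042 0.0351] w 0.0853
dp [[0.0122,0.0069,0.0521],[0.012,0.0073,0.0521],[0.0118,0.0076,0.0521],[0.0116,0.0079,0.0521],[0.0,-0.0,0.0423],[0.0,-0.0,0.0423],[0.0,-0.0,0.0423]] 
rot [[0.0001,0.0002,-0.008],[0.0001,0.0002,-0.008],[0.0001,0.0002,-0.008],[0.0001,0.0002,-0.008],[0.0,0.0,0.0],[0.0,0.0,0.0],[0.0,0.0,0.0]] 7
```

Call:
{"name": "move_arm", "arguments": {
  "jaw": [0,0,0,0,0],
  "dp": [
    [0.012,0.007,0.052],
    [0.012,0.0075,0.052],
    [0.012,0.0075,0.052],
    [0.0115,0.008,0.05],
    [0,0,0]
  ],
  "rotation": [
    [0,0,-0.008],
    [0,0,-0.008],
    [0,0,-0.008],
    [0,0,-0.008],
    [0,0,0]
  ]
}}

```text
clock: 27.82
position: [0.4276, 0.3075, 0.1497]
tool_rot: [-3.138, -0.0, 2.834]
force: [0.6, -0.4, 0.7]
grip_width: 0.0853
```

```bash
python3 - <<'E'
from h import *
st()
Q=R.from_euler("xyz",[np.pi,0,2.836])
plan([([.4275,.3088,.0487],Q,3)],4)
E
```

```text
27.82 q [-0.5911  0.4817 -0.194   1.9255  0.1331  0.7496  0.4015] p [0.4276 0.3075 0.1497] rpy [-3.1384 -0.0005  2.8337] F [ 0.6429 -0.4396  0.7058] M [-0.0826  0.0138 -0.0027] w 0.0853
dp [[0.0002,0.0006,0.0421],[0.0002,0.0006,0.0421],[0.0002,0.0005,0.0421]] 
rot [[-0.0003,-0.0001,-0.0002],[-0.0003,-0.0001,-0.0002],[-0.0003,-0.0001,-0.0002]] 3
```

Call:
{"name": "move_arm", "arguments": {
  "jaw": [0,0,0,0,160,255,255,255,255,255],
  "dp": [
    [0,0.0006,0.042],
    [0,0.0006,0.042],
    [0,0.0006,0.042],
    [0,0,0],
    [0,0,0],
    [0,0,0],
    [0,0,0],
    [0,0,0],
    [0,0,0],
    [0,0,0]
  ],
  "rotation": [
    [0,0,0],
    [0,0,0],
    [0,0,0],
    [0,0,0],
    [0,0,0],
    [0,0,0],
    [0,0,0],
    [0,0,0],
    [0,0,0],
    [0,0,0]
  ],
  "squeeze": 80
}}

```text
clock: 29.08
position: [0.4292, 0.3091, 0.0506]
tool_rot: [-3.142, 0.002, 2.833]
force: [-2.7, -2.9, 13.7]
grip_width: 0.0168
```

```bash
python3 - <<'E'
from h import *
st()
# swing state from handle blobs in t8
a=cv2.imread("pics/t8.png"); m=(a[95:140,340:420].max(2)<34).astype(np.uint8)
n,l,s_,c=cv2.connectedComponentsWithStats(m); print([(s_[i,4],c[i]+[340,95]) for i in range(1,n) if s_[i,4]>60])
# return: cap pose on axis
L=.462; Q=tool(L,2.758); off=.003*np.cross(Y,Zm(L))+.0027*Y
p,r=cur()
plan([(p+[0,0,.1],None,3),(A+off+.185*Zm(L),Q,10)],4)
E
```

```text
29.07 q [-0.6219  0.6439 -0.1568  1.9763  0.1882  0.5343  0.352 ] p [0.4292 0.3091 0.0506] rpy [-3.1416  0.0018  2.8329] F [-2.6638 -2.8589 13.7474] M [-0.4062  0.4696 -0.0292] w 0.0168
[(np.int32(239), array([379.6402, 116.3138]))]
dp [[-0.0001,-0.0,-0.0417],[-0.0001,-0.0,-0.0417],[-0.0001,-0.0,-0.0417],[-0.0295,-0.03,-0.0207],[-0.0304,-0.0296,-0.02],[-0.0312,-0.0293,-0.0192],[-0.032,-0.029,-0.0183],[-0.0328,-0.0287,-0.0174],[-0.0335,-0.0284,-0.0165],[-0.0342,-0.0281,-0.0156]] 
rot [[0.0,0.0,0.0],[0.0,0.0,0.0],[0.0,0.0,0.0],[-0.0055,-0.0136,0.0],[-0.0055,-0.0136,0.0],[-0.0055,-0.0136,0.0],[-0.0055,-0.0136,0.0],[-0.0055,-0.0136,0.0],[-0.0055,-0.0136,0.0],[-0.0055,-0.0136,0.0]] 10
dp [[-0.0348,-0.0278,-0.0146],[-0.0354,-0.0276,-0.0136],[-0.036,-0.0274,-0.0125]] 
rot [[-0.0055,-0.0136,0.0],[-0.0055,-0.0136,0.0],[-0.0055,-0.0136,0.0]] 3
```

```bash
python3 - <<'E'
from h import *
L=.465; Q=tool(L,2.758); off=.0038*np.cross(Y,Zm(L))+.0025*Y
p,r=cur()
plan([(p+[0,0,.2],None,5),(A+off+.185*Zm(L),Q,10)],4)
E
```

```text
dp [[-0.0001,-0.0,-0.05],[-0.0001,-0.0,-0.05],[-0.0001,-0.0,-0.05],[-0.0001,-0.0,-0.05],[-0.0001,-0.0,-0.05],[-0.0295,-0.03,-0.0083],[-0.0299,-0.0299,-0.0075],[-0.0302,-0.0297,-0.0067],[-0.0304,-0.0296,-0.0059],[-0.0307,-0.0295,-0.0051]] 
rot [[0.0,0.0,0.0],[0.0,0.0,0.0],[0.0,0.0,0.0],[0.0,0.0,0.0],[0.0,0.0,0.0],[-0.0055,-0.0137,0.0],[-0.0055,-0.0137,0.0],[-0.0055,-0.0137,0.0],[-0.0055,-0.0137,0.0],[-0.0055,-0.0137,0.0]] 10
dp [[-0.0309,-0.0295,-0.0043],[-0.0311,-0.0294,-0.0035],[-0.0312,-0.0293,-0.0027],[-0.0313,-0.0293,-0.0019],[-0.0313,-0.0293,-0.001]] 
rot [[-0.0055,-0.0137,0.0],[-0.0055,-0.0137,0.0],[-0.0055,-0.0137,0.0],[-0.0055,-0.0137,0.0],[-0.0055,-0.0137,0.0]] 5
```

Call:
{"name": "move_arm", "arguments": {
  "jaw": [255,255,255,255,255,255,255,255,255,255],
  "dp": [
    [0,0,-0.05],
    [0,0,-0.05],
    [0,0,-0.05],
    [0,0,-0.05],
    [0,0,-0.05],
    [-0.0295,-0.03,-0.0085],
    [-0.03,-0.03,-0.0075],
    [-0.03,-0.0295,-0.0065],
    [-0.0305,-0.0295,-0.006],
    [-0.0305,-0.0295,-0.005]
  ],
  "rotation": [
    [0,0,0],
    [0,0,0],
    [0,0,0],
    [0,0,0],
    [0,0,0],
    [-0.0055,-0.0137,0],
    [-0.0055,-0.0137,0],
    [-0.0055,-0.0137,0],
    [-0.0055,-0.0137,0],
    [-0.0055,-0.0137,0]
  ]
}}

```text
clock: 30.32
position: [0.5048, 0.1569, 0.2827]
tool_rot: [3.055, 0.218, 2.823]
force: [-0.2, 0.1, -1.9]
grip_width: 0.0165
```

Call:
{"name": "move_arm", "arguments": {
  "jaw": [255,255,255,255,255,255],
  "dp": [
    [-0.031,-0.0295,-0.0045],
    [-0.031,-0.0295,-0.0035],
    [-0.031,-0.0295,-0.0025],
    [-0.0315,-0.0295,-0.002],
    [-0.0315,-0.0295,-0.001],
    [0,0,0]
  ],
  "rotation": [
    [-0.0055,-0.0137,0],
    [-0.0055,-0.0137,0],
    [-0.0055,-0.0137,0],
    [-0.0055,-0.0137,0],
    [-0.0055,-0.0137,0],
    [0,0,0]
  ]
}}

```text
clock: 31.08
position: [0.5802, 0.0048, 0.3159]
tool_rot: [2.959, 0.43, 2.789]
force: [-0.2, 0.0, -3.4]
grip_width: 0.0166
```

```bash
python3 - <<'E'
from h import *
st(); L=.465; where(L)
Q=tool(L,2.758); off=.0038*np.cross(Y,Zm(L))+.0025*Y
plan([(A+off+.165*Zm(L),Q,2),(A+off+.135*Zm(L),Q,4)],4)
E
```

```text
31.07 q [-0.0839  0.1536 -0.0476  2.0086  0.0735  0.517   1.0737] p [0.5802 0.0048 0.3159] rpy [2.9592 0.4297 2.7892] F [-0.1626  0.0058 -3.3734] M [-0.0171  0.7423  0.0417] w 0.0166
ax 0.18456645580800413 x 0.0021469300901554023 y -0.0013554675697680539 lean 0.46450474437065403 tilt vec [0.0006 0.0067 2.7552]
dp [[-0.0,0.0027,0.0122],[-0.0,0.0026,0.0122],[0.0,-0.0,0.0094],[0.0,-0.0,0.0094],[0.0,-0.0,0.0094],[0.0,-0.0,0.0094]] 
rot [[-0.0007,0.0002,-0.0004],[-0.0007,0.0002,-0.0004],[0.0,0.0,0.0],[0.0,0.0,0.0],[0.0,0.0,0.0],[0.0,0.0,0.0]] 6
```

Call:
{"name": "move_arm", "arguments": {
  "jaw": [255,255,255,255,255,255,255],
  "dp": [
    [0,0.0027,0.012],
    [0,0.0027,0.012],
    [0,0,0.0095],
    [0,0,0.0095],
    [0,0,0.0095],
    [0,0,0.0095],
    [0,0,0]
  ],
  "rotation": [
    [-0.0007,0,0],
    [-0.0007,0,0],
    [0,0,0],
    [0,0,0],
    [0,0,0],
    [0,0,0],
    [0,0,0]
  ]
}}

```text
clock: 31.95
position: [0.6037, 0.0137, 0.272]
tool_rot: [2.955, 0.428, 2.793]
force: [-1.2, -4.3, -4.4]
grip_width: 0.0164
```

```bash
python3 - <<'E'
from h import *
st(); where(.465)
E
```

```text
31.95 q [-0.0983  0.248  -0.043   2.0147  0.0912  0.4166  1.0506] p [0.6037 0.0137 0.272 ] rpy [2.9548 0.4279 2.7929] F [-1.1787 -4.3258 -4.4127] M [-0.9976  1.2239 -0.4881] w 0.0164
ax 0.1344784518506947 x 0.003997319498933512 y 0.005739198766499031 lean 0.46460526091429166 tilt vec [-0.001  -0.0022  2.7582]
```

Call:
{"name": "move_arm", "arguments": {
  "jaw": [255,255,255,255],
  "dp": [
    [-0.001,-0.003,0],
    [0,0,0.003],
    [0,0,0.003],
    [0,0,0]
  ],
  "rotation": [
    [0,0,0],
    [0,0,0],
    [0,0,0],
    [0,0,0]
  ]
}}

```text
clock: 32.45
position: [0.6063, 0.0122, 0.2684]
tool_rot: [2.954, 0.429, 2.793]
force: [-1.6, 1.1, -3.6]
grip_width: 0.0165
```

```bash
python3 - <<'E'
from h import *
st(); where(.465)
E
```

```text
32.45 q [-0.0921  0.2565 -0.0451  2.0144  0.0883  0.4065  1.0579] p [0.6063 0.0122 0.2684] rpy [2.9535 0.4292 2.7935] F [-1.6375  1.0745 -3.6154] M [0.2265 1.0977 0.1028] w 0.0165
ax 0.13020240465990898 x 0.004600062689942654 y 0.004029886601014667 lean 0.46624653816035805 tilt vec [ 0.001  -0.0039  2.759 ]
```

Call:
{"name": "move_arm", "arguments": {
  "jaw": [255,255,255],
  "dp": [
    [0,0,0.0025],
    [0,0,0.001],
    [0,0,0]
  ],
  "rotation": [
    [0,0,0],
    [0,0,0],
    [0,0,0]
  ]
}}

```text
clock: 32.83
position: [0.6075, 0.012, 0.266]
tool_rot: [2.954, 0.429, 2.793]
force: [-1.6, 2.3, -3.2]
grip_width: 0.0164
```

```bash
python3 - <<'E'
from h import *
st(); where(.465)
E
```

```text
32.83 q [-0.0925  0.2617 -0.0442  2.0146  0.0893  0.4012  1.0571] p [0.6075 0.012  0.266 ] rpy [2.9536 0.4292 2.7932] F [-1.6268  2.3034 -3.2132] M [0.231  1.2829 0.1812] w 0.0164
ax 0.12748741612825448 x 0.004579921736248507 y 0.003823096122831458 lean 0.4662276944402366 tilt vec [ 0.001  -0.0037  2.7587]
```

Call:
{"name": "move_arm", "arguments": {
  "jaw": [255,255,255,255,255],
  "dp": [
    [0,0,0.001],
    [0,0,0.001],
    [0,0,0.001],
    [0,0,0.001],
    [0,0,0.001]
  ],
  "rotation": [
    [0,0,0.055],
    [0,0,0.055],
    [0,0,0.055],
    [0,0,0.055],
    [0,0,0.055]
  ]
}}

```text
clock: 33.45
position: [0.6092, 0.0118, 0.2626]
tool_rot: [2.695, 0.139, 1.933]
force: [-4.6, -1.3, -0.8]
grip_width: 0.0164
```

```bash
python3 - <<'E'
from h import *
st(); where(.465)
E
```

```text
33.45 q [-0.2744  0.2711  0.1769  2.0233 -0.083   0.386   0.3481] p [0.6092 0.0118 0.2626] rpy [2.6951 0.1393 1.9327] F [-4.6478 -1.2596 -0.8279] M [-0.2518  1.5612 -0.1164] w 0.0164
ax 0.12368162335260093 x 0.004595486697770525 y 0.0034791262438214664 lean 0.46632416354628065 tilt vec [-0.0001 -0.0028  1.8889]
```

Call:
{"name": "move_arm", "arguments": {
  "jaw": [255,255,255,255,255,255,255,255,255],
  "dp": [
    [0,0,0.0009],
    [0,0,0.0009],
    [0,0,0.0009],
    [0,0,0.0009],
    [0,0,0.0009],
    [0,0,0.0009],
    [0,0,0.0009],
    [0,0,0.0009],
    [0,0,0.0009]
  ],
  "rotation": [
    [0,0,0.055],
    [0,0,0.055],
    [0,0,0.055],
    [0,0,0.055],
    [0,0,0.055],
    [0,0,0.055],
    [0,0,0.055],
    [0,0,0.055],
    [0,0,0.055]
  ]
}}

```text
clock: 34.58
position: [0.6122, 0.0116, 0.2569]
tool_rot: [2.979, -0.44, 0.445]
force: [-12.1, -5.5, 9.7]
grip_width: 0.0164
```

```bash
python3 - <<'E'
from h import *
st(); where(.465)
E
```

```text
34.58 q [-0.5894  0.3232  0.5789  2.0373 -0.4699  0.396  -0.8422] p [0.6122 0.0116 0.2569] rpy [ 2.9794 -0.4396  0.4454] F [-12.1069  -5.4682   9.6519] M [-1.6597  1.9213 -0.2811] w 0.0164
ax 0.11727759659374845 x 0.0047079479715614395 y 0.0030608319411523375 lean 0.46673811275647076 tilt vec [-0.0012 -0.002   0.3338]
```

Call:
{"name": "move_arm", "arguments": {
  "jaw": [255,255,255,255],
  "dp": [
    [0,0,0.0003],
    [0,0,0.0003],
    [0,0,0.0003],
    [0,0,0]
  ],
  "rotation": [
    [0,0,0.025],
    [0,0,0.025],
    [0,0,0.025],
    [0,0,0.01]
  ]
}}

```text
clock: 35.08
position: [0.6128, 0.0116, 0.2569]
tool_rot: [3.108, -0.467, 0.154]
force: [-11.2, -3.5, 10.3]
grip_width: 0.0168
```

```bash
cat >> h.py <<'E'
def tq(l):
    o=bot.observe(); r=R.from_euler("xyz",o["tool_rot"]).as_matrix(); print("tool F",r.T@o["force"],"tool M",r.T@o["moment"])
E
python3 - <<'E'
from h import *
st(); where(.465); tq(0)
E
```

```text
35.08 q [-0.6401  0.3369  0.6481  2.0389 -0.5435  0.4061 -1.036 ] p [0.6128 0.0116 0.2569] rpy [ 3.1078 -0.4667  0.154 ] F [-11.19    -3.5208  10.3156] M [-1.1272  1.3154 -0.2178] w 0.0168
ax 0.11701993127639199 x 0.005209254211132691 y 0.002995422353683267 lean 0.4678062363436922 tilt vec [-0.0017 -0.0029  0.0705]
tool F [ -5.7163   2.2497 -14.3627] tool M [-0.9126 -1.4646 -0.2655]
```

Call:
{"name": "move_arm", "arguments": {
  "jaw": [255,255,255,255,255],
  "dp": [
    [0,0,0],
    [0,0,0],
    [0,0,0],
    [0,0,0],
    [0,0,0]
  ],
  "rotation": [
    [0,0,0.01],
    [0,0,0.01],
    [0,0,0.01],
    [0,0,0.01],
    [0,0,0]
  ]
}}

```text
clock: 35.7
position: [0.6129, 0.0111, 0.2569]
tool_rot: [-3.113, -0.467, 0.014]
force: [-9.5, -5.3, 8.7]
grip_width: 0.0168
```

```bash
python3 - <<'E'
from h import *
st(); where(.465); tq(0)
E
```

```text
35.7 q [-0.6639  0.3441  0.6817  2.0398 -0.5777  0.412  -1.128 ] p [0.6129 0.0111 0.2569] rpy [-3.1132 -0.4672  0.0144] F [-9.4948 -5.2868  8.7253] M [-1.5363  1.0841 -0.4392] w 0.0168
ax 0.116998886180877 x 0.005265163139816058 y 0.0024617635650596575 lean 0.4680305426715869 tilt vec [-0.0011 -0.003  -0.0541]
tool F [ -4.6141   4.8045 -12.2417] tool M [-1.5554 -1.114  -0.2613]
```

Call:
{"name": "move_arm", "arguments": {
  "jaw": [255,255,255,255,255],
  "dp": [
    [0,0,0],
    [0,0,0],
    [0,0,0],
    [0,0,0],
    [0,0,0]
  ],
  "rotation": [
    [0,0,0.01],
    [0,0,0.01],
    [0,0,0.01],
    [0,0,0.01],
    [0,0,0]
  ]
}}

```text
clock: 36.33
position: [0.6129, 0.0097, 0.2569]
tool_rot: [-3.052, -0.46, -0.126]
force: [-8.2, -14.4, 7.0]
grip_width: 0.0163
```

```bash
python3 - <<'E'
from h import *
st(); where(.465); tq(0)
E
```

```text
36.33 q [-0.6873  0.3521  0.7166  2.041  -0.6117  0.4183 -1.2204] p [0.6129 0.0097 0.2569] rpy [-3.0525 -0.4602 -0.1258] F [ -8.2244 -14.4122   6.9818] M [-3.3337  1.096  -0.3922] w 0.0163
ax 0.11699723355622543 x 0.005166129036714415 y 0.0010640862256556549 lean 0.46818553724877054 tilt vec [ 0.0007 -0.0033 -0.1797]
tool F [ -2.5886  14.4617 -10.4046] tool M [-3.2606 -0.7712 -1.1145]
```

Call:
{"name": "move_arm", "arguments": {
  "jaw": [255,0,0,0,0,0,0],
  "dp": [
    [0,0,0],
    [0,0,0],
    [0,0,0],
    [0,0,-0.02],
    [0,0,-0.03],
    [0,0,-0.03],
    [0,0,0]
  ],
  "rotation": [
    [0,0,0],
    [0,0,0],
    [0,0,0],
    [0,0,0],
    [0,0,0],
    [0,0,0],
    [0,0,0]
  ],
  "squeeze": 120
}}

```text
clock: 37.2
position: [0.5842, 0.0107, 0.3146]
tool_rot: [-3.048, -0.46, -0.124]
force: [-0.1, 0.3, -0.6]
grip_width: 0.0856
```

```bash
python3 - <<'E'
from h import *
st(); where(.465); c=calibration("wrist"); im=grab_frame("wrist"); cv2.imwrite("pics/w9.png",im)
L=.466
for d,x in((.144,-.03),(.144,.03),(.108,0),(0.1,0)): print(d,x,proj("wrist",A+d*Zm(L)+x*np.cross(Y,Zm(L)),c))
m=(im[100:400,200:440].max(2)<45).astype(np.uint8); n,l,s_,ce=cv2.connectedComponentsWithStats(m)
for i in range(1,n):
    if s_[i,4]>400:
        r=cv2.minAreaRect(np.argwhere(l==i)[:,::-1].astype(np.float32)); print(s_[i],ce[i]+[200,100],r)
E
```

```text
37.2 q [-0.9014  0.2295  0.9211  2.0368 -0.4147  0.5246 -1.3955] p [0.5842 0.0107 0.3146] rpy [-3.0481 -0.4601 -0.1244] F [-0.1372  0.26   -0.5964] M [-0.026   0.5007  0.0498] w 0.0856
ax 0.18138455309682922 x 0.005504092482898404 y 0.0042150371852098835 lean 0.4687953508753669 tilt vec [-0.0043 -0.0034 -0.1784]
0.144 -0.03 [337.4595 346.246 ]
0.144 0.03 [315.4046 229.8638]
0.108 0 [325.6289 264.1292]
0.1 0 [325.3938 259.2909]
```

View pics/w9.png

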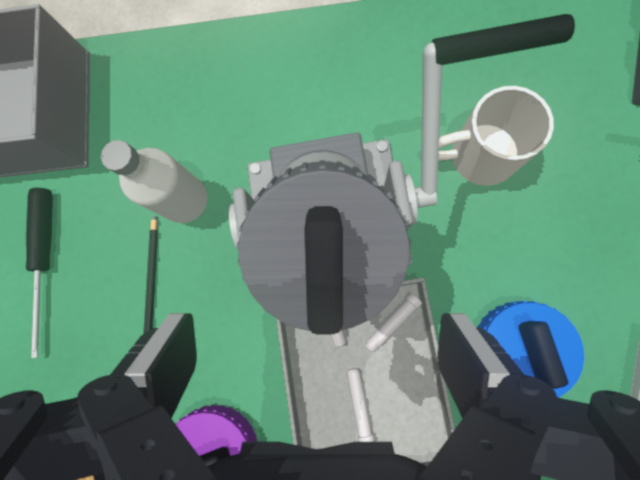

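Call:
{"name": "move_arm", "arguments": {
  "jaw": [0,0,0,160,255,255,255,255,255],
  "dp": [
    [0,0.0015,0.03],
    [0,0,0.03],
    [0,0,0.02],
    [0,0,0],
    [0,0,0],
    [0,0,0],
    [0,0,0],
    [0,0,0],
    [0,0,0]
  ],
  "rotation": [
    [0,0,0],
    [0,0,0],
    [0,0,0],
    [0,0,0],
    [0,0,0],
    [0,0,0],
    [0,0,0],
    [0,0,0],
    [0,0,0]
  ],
  "squeeze": 120
}}

```text
clock: 38.38
position: [0.6124, 0.0101, 0.2569]
tool_rot: [-3.051, -0.459, -0.125]
force: [-11.6, -7.0, 15.2]
grip_width: 0.0163
```

```bash
python3 - <<'E'
from h import *
st(); where(.465); tq(0)
E
```

```text
38.38 q [-0.6909  0.3528  0.7225  2.0417 -0.6221  0.4215 -1.2089] p [0.6124 0.0101 0.2569] rpy [-3.0507 -0.4593 -0.1246] F [-11.5762  -7.024   15.1604] M [-1.9864  1.3728  0.1929] w 0.0163
ax 0.1172360716670565 x 0.004715946881710266 y 0.0014782217531110185 lean 0.46753493290478326 tilt vec [-0.0017 -0.0024 -0.1786]
tool F [ -2.7939   6.7118 -18.9824] tool M [-1.8341 -1.2127 -1.0163]
```

Call:
{"name": "move_arm", "arguments": {
  "jaw": [255,255,255],
  "dp": [
    [0,0,0],
    [0,0,0],
    [0,0,0]
  ],
  "rotation": [
    [0,0,0.01],
    [0,0,0.01],
    [0,0,0]
  ]
}}

```text
clock: 38.75
position: [0.6123, 0.0093, 0.2569]
tool_rot: [-3.022, -0.453, -0.193]
force: [-13.2, -12.0, 16.3]
grip_width: 0.0159
```

```bash
python3 - <<'E'
from h import *
st(); where(.465); tq(0)
E
```

```text
38.75 q [-0.7026  0.3571  0.7401  2.0424 -0.6385  0.4251 -1.2547] p [0.6123 0.0093 0.2569] rpy [-3.0216 -0.4528 -0.1932] F [-13.2292 -11.9632  16.3182] M [-3.5488  1.4806  0.9771] w 0.0159
ax 0.11727339664751286 x 0.00457639172815251 y 0.0007565521836754019 lean 0.4673971171588645 tilt vec [-0.0006 -0.0023 -0.2406]
tool F [ -2.47   11.862 -20.919] tool M [-2.9598 -1.0687 -2.4162]
```

Call:
{"name": "move_arm", "arguments": {
  "jaw": [255,255],
  "dp": [
    [0,0,0],
    [0,0,0]
  ],
  "rotation": [
    [0,0,0.015],
    [0,0,0]
  ]
}}

```text
clock: 39.0
position: [0.6122, 0.0092, 0.2569]
tool_rot: [-3.0, -0.447, -0.243]
force: [-16.1, -14.6, 17.6]
grip_width: 0.0157
```

```bash
python3 - <<'E'
from h import *
st(); where(.465); tq(0)
E
```

```text
39.0 q [-0.7115  0.3603  0.7528  2.0427 -0.6508  0.4282 -1.2889] p [0.6122 0.0092 0.2569] rpy [-3.0001 -0.4468 -0.2435] F [-16.0627 -14.5815  17.6263] M [-4.3098  1.651   2.0322] w 0.0157
ax 0.11728993270068941 x 0.0045270042317186315 y 0.0006592271498901698 lean 0.4672690892491937 tilt vec [-0.0003 -0.0023 -0.2863]
tool F [ -3.2715  14.8662 -23.4438] tool M [-3.2528 -1.0953 -3.6946]
```

Call:
{"name": "move_arm", "arguments": {
  "jaw": [0,0,0,0,0,0,0,0],
  "dp": [
    [0,0,0],
    [0,0,0],
    [0,0,-0.02],
    [0,0,-0.03],
    [0,0,-0.04],
    [0,0,-0.05],
    [0,0,-0.05],
    [0,0,0]
  ],
  "rotation": [
    [0,0,0],
    [0,0,0],
    [0,0,0],
    [0,0,0],
    [0,0,0],
    [0,0,0],
    [0,0,0],
    [0,0,0]
  ]
}}

```text
clock: 40.0
position: [0.5511, 0.014, 0.3767]
tool_rot: [-2.99, -0.444, -0.235]
force: [0.2, 0.9, -0.6]
grip_width: 0.0855
```

```bash
python3 - <<'E'
from h import *
st(); w=grab_frame("wrist"); cw=calibration("wrist"); s=grab_frame("side")
L=.466; Xm=np.cross(Y,Zm(L))
print([proj("wrist",A+.144*Zm(L)+k*Xm,cw) for k in(-.03,.03)], proj("wrist",A-.065*Y,cw),proj("wrist",A+.065*Y,cw))
for d in(.108,.144): print(proj("side",A+d*Zm(L)))
cv2.imwrite("pics/f.png",np.hstack([cv2.resize(w[90:440,170:520],(400,400)),cv2.resize(s[160:340,270:450],(400,400))]))
E
```

```text
40.0 q [-1.2979  0.0124  1.1991  2.0114 -0.0221  0.6578 -1.8588] p [0.5511 0.014  0.3767] rpy [-2.9902 -0.4445 -0.235 ] F [ 0.1693  0.8881 -0.6271] M [0.0183 0.4926 0.0002] w 0.0855
[array([347.2336, 281.9867]), array([321.785 , 193.6005])] [397.0174 176.4752] [265.9305 213.3948]
[369.5037 196.1649]
[362.5279 183.1808]
```

View pics/f.png

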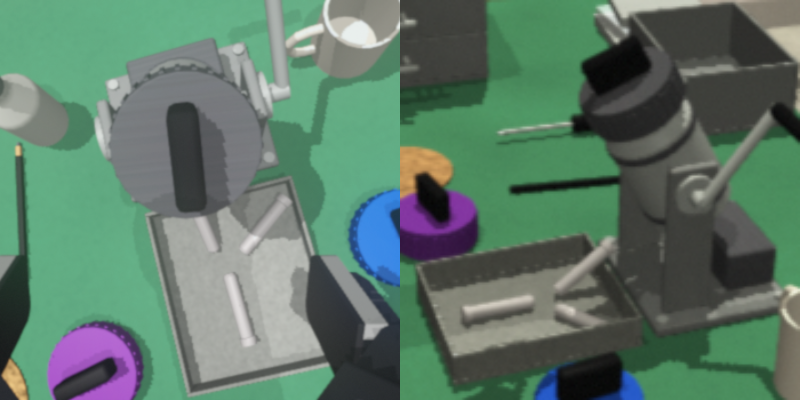

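```bash
python3 - <<'E'
from h import *
print(workorder.job_done()); st()
E
```

```text
the job is handed in; nothing more can be done
None
the job is handed in; nothing more can be done
```

The job is done and handed in at about 40 s of the 72 s allowed; no verdict was reported.

**What I did:**
- **Cap off:** I tipped the barrel back to about 0.46 rad lean so the arm could reach the cap. I then unscrewed the cap and stood it skirt down on the cork mat.
- **Tipping:** I swung the barrel over by its handle to its stop, and all three pillars came out into the grey tray.
- **Cap on:** I swung the barrel back to about 0.46 rad lean and screwed the cap down to a hard stop. Torque rose steadily to about 3.7 N m at the end, and the cap sits at the same height as at the start.

**Last checks:**
- The final picture shows the cap seated, all three pillars in the tray, and the gripper clear of everything. The mug, oil bottle, pencil, screwdriver and blue and purple caps looked unmoved in the views I had. I did not look at the spanner or the mould again at the end.
- **Wing off square:** the wing ended about 0.2 rad past square in the tightening direction, where I expected it square. It was about 0.1 rad short of square at the start.
- **Pillars leaning:** one pillar leans on the tray's back wall with its end above the edge, and another seems to lean in a corner. I left both as they were.
- **High forces:** contact forces peaked at about 59 N when setting the cap on the cork and 54 N on the handle swing. Both are under the 120 N wrist limit.

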